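Unstack the glazed tile set onto its drying boards

TASK

Take the stack of five glazed tiles apart from the top, one tile at a time, and lay each tile face up, flat and centred on the plywood drying board of its own shape; turn the square and the two oblong tiles so that their sides are parallel to the sides of their boards. The glaze chips: set the tiles down gently and never let one drop.

Things in the scene. Friction and masses are not known exactly. Their poses are not given: they have to be found in the camera images.
- border: Loose glazed tile, red clay with a white upper face and a thin blue line near its edge, 14 mm thick; the largest, oblong, 150 mm (its x) by 60 mm (its y), 0.25 kg. Origin: centre of its underside, z up. At the start it lies on the table as the bottom of the stack, with the square and the hexagon side by side on it (one towards each end) and the round and the bar on top of those two, one on each; which is where changes.
- square: Loose glazed tile, red clay with a white upper face and a thin blue line near its edge, 14 mm thick; 56 by 56 mm, sides along its x and y, 0.09 kg. Origin: centre of its underside, z up. Starts in the middle layer.
- hexagon: Loose glazed tile, red clay with a white upper face and a thin blue line near its edge, 14 mm thick; regular hexagon, 56 mm across flats, 64.7 mm across corners; two flats face its +y and -y, two corners point along +x and -x; 0.08 kg. Origin: centre of its underside, z up. Starts in the middle layer.
- round: Loose glazed tile, red clay with a white upper face and a thin blue line near its edge, 14 mm thick; disc 40 mm in diameter, 0.036 kg. Origin: centre of its underside, z up. Starts in the top layer, on the square or on the hexagon.
- bar: Loose glazed tile, red clay with a white upper face and a thin blue line near its edge, 14 mm thick; the narrow one, 48 mm (its x) by 22 mm (its y), 0.032 kg. Origin: centre of its underside, z up. Starts in the top layer, on the square or on the hexagon.
- bat_border: Fixed plywood drying board lying flat on the table, 10 mm thick, top 10 mm above its origin (centre of its underside, z up), oblong, 170 mm (x) by 80 mm (y): the place of the large oblong tile.
- bat_square: Fixed plywood drying board lying flat on the table, 10 mm thick, top 10 mm above its origin (centre of its underside, z up), 76 by 76 mm, sides along x and y: the place of the square tile.
- bat_hex: Fixed plywood drying board lying flat on the table, 10 mm thick, top 10 mm above its origin (centre of its underside, z up), regular hexagon, 76 mm across flats, flats facing +y and -y: the place of the hexagonal tile.
- bat_round: Fixed plywood drying board lying flat on the table, 10 mm thick, top 10 mm above its origin (centre of its underside, z up), disc 60 mm in diameter: the place of the round tile.
- bat_bar: Fixed plywood drying board lying flat on the table, 10 mm thick, top 10 mm above its origin (centre of its underside, z up), oblong, 68 mm (x) by 42 mm (y): the place of the narrow bar tile.
Things that resemble listed ones, but are neither listed nor needed, are in the scene too. Leave any green look-alike of the hexagon alone.

How it is judged:
By the outcome, as a careful person would: the job done as asked, in the order asked, and still so for the second after the job is handed in, with the robot touching nothing.
It also fails if it takes over 125 s, if anything falls off the work surface, if the arm or the gripper's body presses on something with over 40 N, if the wrist force passes 120 N, or if a joint passes its speed limit or range.

ROBOT

A 6-joint arm with a two-finger parallel gripper is mounted at the origin on the work surface. World frame = base frame: x ahead of the robot, y to its left, z up, the work surface at z = 0. Lengths are in m, angles in rad, forces in N, time in s.
With the tool pointing down it reaches from about 0.275 to 0.75 m from the base axis. Payload 10.2 kg.
Tool frame: the origin (TCP) lies at the centre of the arm's flange, where the gripper is bolted on; the fingertips stand 173 mm ahead of it and the grasp point (between the pads) lies 155 mm ahead of it; x points along the fingers, z is the direction in which the jaws open and shut, and the axes are right-handed (so a half turn about x gives the same grasp; the last joint's range is limited). The gripper opens to 85 mm and grips with 20 to 120 N. Pads are 22 mm wide; open, the fingers measure 114 mm over their backs; the gripper's body (76 mm by 85 mm) begins 54 mm behind the grasp point. The pads swing forward as they close: fully open they stand 13 mm farther back than shut.
Start: joints at [-1.331, 0.313, 1.498, -0, 1.331, -0.223], TCP at [0.234, -0.47, 0.405] pointing down, gripper open.
Joint ranges: [-2.94, 2.94], [-0.97, 2.17], [0.19, 2.56], [-1.23, 4.37], [0.02, 3.11], [-2.88, 2.88]. Speed limits (rad/s): [2.39, 2.39, 3.01, 3.14, 3.14, 3.14].

INTERFACE

Orientations are given as a rotation vector (axis times angle).
In Python, from station import manip, get_image, job_done, boxes_of, trace, place_of gives the robot as it stands.
- The arm moves only by the tool jog_arm, never from a script. Its argument "steps" is text: rows parted by semicolons, each of 5 numbers parted by spaces: the closure in counts, from 0 (fully open) to 255 (shut), then the shift along the tool's x, y, z in m, then the turn about the tool's x in degrees. In form: hand x y z roll; .... A call has 1 to 20 rows; each row shifts and turns the commanded pose from where the row before left it, along the tool's axes as they then stand; what a row does not reach is not made up. A row lasts 1/10 s, in which the tool goes at most 50 mm and 8.59 degrees, less where a joint would pass 70% of its speed; a pose out of reach is approached as far as the arm can. A call with a gripper value outside its range is refused whole. The fingers move at their own pace and stop on an object; "newtons" is the grip in N (left out, the last holds). Time passes only in rows, so rows that do not move let the fingers close. It gives the time, the measured TCP pose, the force and the opening at its end, in the units of the state.
- manip.state(): the state, without advancing time (a new reading comes with each control period).
- get_image(name): name is "scene" or "side" or "wrist"; returns a dict with "image" (400x640x3 uint8, red, green, blue), "depth" (400x640 float32, m along the optical axis (not along the pixel's ray), 0 where there is no reading), "intrinsics" (3x3 intrinsics, pixels), "R" (3x3) and "t" (3): a world point X has camera coordinates R X + t; the wrist camera has in their place "hand_eye" (4x4, takes a point from camera to tool coordinates, whose origin is the TCP and whose axes are the tool frame's). Camera axes: x right, y down, z forward; pixel columns grow to the right and rows downward; lengths in m; the calibration is good to about 2 mm. The wrist camera is an equidistant fisheye: a pixel r from the principal point sees the ray r / f radians off the axis. A picture is of the moment at which its call begins: read the wrist's pose just before it.
- job_done(): hands the job in, once; it reports no verdict.
Trained networks look in the newest picture that a camera, given by its name, has taken for a name from the list of things; names that differ only in an ending like _2 or _b are one class to them, and where a whole thing is asked for, a point or a joint stands for the part that bears it (a point fixed in the world has none). Each returns a list of dicts, best first, with "score" (0 to 1); they miss things now and then, are a little off and sometimes report something else, mostly with a low value. They report only what shows in the picture. A call takes as long as a camera call. They do not tell look-alikes from the thing itself.
- boxes_of(query, camera): "extent" ([left, top, right, bottom] in pixels, round what is visible of it).
- trace(query, camera): "pixels" (400x640 bool, what is visible of it) and "extent" ([left, top, right, bottom] in pixels, round what is visible of it).
- place_of(query, camera): "xy" ([column, row] in pixels: a listed point, or the origin of a listed thing).
The state is a dict: "time_s": time; "joints": joint angles; "dq": joint speeds; "joint_torque": joint torques, N m; "eef_pos": TCP position; "ee_rot": TCP orientation; "contact_force": force on the tool from outside, world axes, zero at the start; "wrist_torque": the same for the moment, N m; "width": finger opening in m.
Only numpy, scipy, OpenCV 4.12 (cv2) and the standard library are available. Lean on these libraries where they do the work, as an engineer would, in place of code of your own. Each camera call takes 0.05 s, during which the arm holds its last target.

## Working session

There is one attempt and no reset: what is moved stays moved. The work goes in short steps, Python scripts to look and compute and a tool call to move; the robot and the scene stay as the last step left them, time stands still between calls to the robot, and variables do not carry over. Pictures are saved under pics/ and viewed, and the job is handed in when it is done.

Besides the shell and the picture viewer there is one more tool, called after "Emit:" by a JSON object that holds its "api" and its "payload". jog_arm: Moves the arm, as the interface text tells. Its arguments: {"type":"object","properties":{"steps":{"type":"string"},"newtons":{"type":"number"}},"required":["steps"]}

```bash
ls; mkdir -p pics; python3 - <<'E'
from station import manip,get_image
import cv2
s=manip.state();print({k:s[k] for k in('time_s','joints','eef_pos','ee_rot','width','contact_force')})
for n in('scene','side','wrist'):
    g=get_image(n);cv2.imwrite(f'pics/{n}0.png',g['image'][:,:,::-1]);print(n,g['intrinsics'],g.get('R'),g.get('t'),g.get('hand_eye'))
E
```

```text
pics
{'time_s': 0.0, 'joints': array([-1.33139932e+00,  3.13481436e-01,  1.49842899e+00, -2.35339238e-05,
        1.33099198e+00, -2.23423462e-01]), 'eef_pos': array([ 0.23436774, -0.46975026,  0.40412189]), 'ee_rot': array([ 0.86275409,  1.39426686, -0.86127542]), 'width': 0.08539538323146534, 'contact_force': array([ 0.84116526,  0.32566615, -0.14053889])}
scene [[392.41019297   0.         316.72856061]
 [  0.         392.41019297 199.62836049]
 [  0.           0.           1.        ]] [[-0.84435019  0.53579065 -0.00106614]
 [ 0.32780167  0.51500523 -0.79203263]
 [-0.42381461 -0.66910238 -0.61047783]] [ 0.41795559 -0.13365907  1.25775473] None
side [[411.62757407   0.         310.35234765]
 [  0.         411.62757407 200.02299061]
 [  0.           0.           1.        ]] [[-0.86841613 -0.49583276 -0.00181469]
 [-0.36275532  0.63782691 -0.67940077]
 [ 0.33802662 -0.5893443  -0.73376515]] [0.43573115 0.22374054 0.86501167] None
wrist [[309.70691629   0.         316.80733555]
 [  0.         309.70691629 196.30291927]
 [  0.           0.           1.        ]] None None [[-1.50186256e-03 -3.01593938e-01  9.53435284e-01  2.98095551e-02]
 [-1.99657909e-04 -9.53436250e-01 -3.01594558e-01  7.77874425e-02]
 [ 9.99998852e-01 -6.43314469e-04  1.37171459e-03 -1.81853173e-04]
 [ 0.00000000e+00  0.00000000e+00  0.00000000e+00  1.00000000e+00]]
```

View pics/scene0.png

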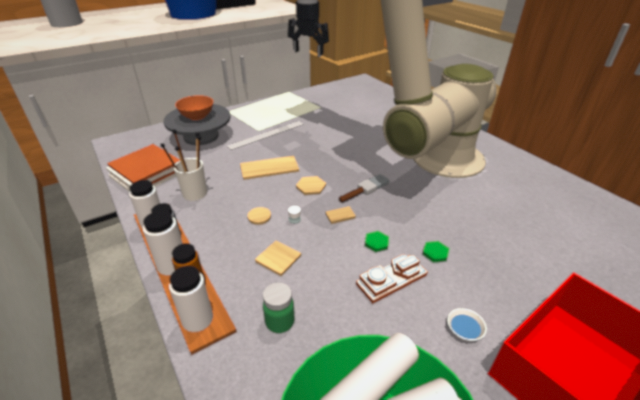

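View pics/side0.png

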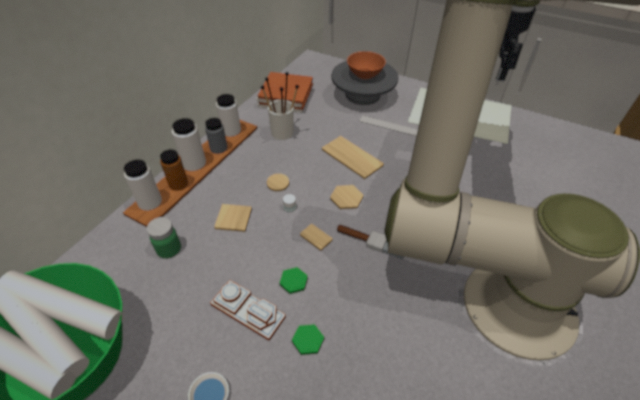

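View pics/wrist0.png

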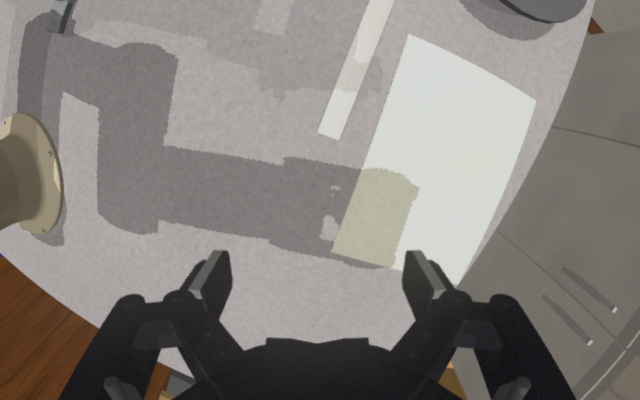

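```bash
cat > h.py <<'E'
import numpy as np,cv2
from scipy.spatial.transform import Rotation as Ro
from station import manip,get_image,boxes_of,trace,place_of
def grab(n):
    s=manip.state();g=get_image(n);K=g['intrinsics']
    if n=='wrist':
        T=np.eye(4);T[:3,:3]=Ro.from_rotvec(s['ee_rot']).as_matrix();T[:3,3]=s['eef_pos'];C=T@g['hand_eye']
        g['Rw'],g['c']=C[:3,:3],C[:3,3]
    else:
        g['Rw']=g['R'].T;g['c']=-g['R'].T@g['t']
    g['name']=n;return g
def dirs(g,px):
    px=np.atleast_2d(np.asarray(px,float));K=g['intrinsics'];a=(px-[K[0,2],K[1,2]])/[K[0,0],K[1,1]]
    if g['name']=='wrist':
        r=np.linalg.norm(a,axis=1,keepdims=True)+1e-12;d=np.hstack([a/r*np.sin(r),np.cos(r)])
    else: d=np.hstack([a,np.ones((len(a),1))])
    return d@g['Rw'].T
def onplane(g,px,z):
    d=dirs(g,px);return (g['c']+d*((z-g['c'][2])/d[:,2:]))[:,:2]
def proj(g,X):
    X=np.atleast_2d(X);p=(X-g['c'])@g['Rw'];K=g['intrinsics']
    if g['name']=='wrist':
        rr=np.linalg.norm(p[:,:2],axis=1,keepdims=True)+1e-12;a=p[:,:2]/rr*np.arctan2(rr,p[:,2:])
    else:a=p[:,:2]/p[:,2:]
    return a*[K[0,0],K[1,1]]+[K[0,2],K[1,2]]
def meas(g,mask,z):
    c=max(cv2.findContours(mask.astype(np.uint8),cv2.RETR_EXTERNAL,cv2.CHAIN_APPROX_NONE)[0],key=cv2.contourArea)[:,0,:]
    P=onplane(g,c,z).astype(np.float32)
    m=cv2.moments(P[:,None]);cen=(m['m10']/m['m00'],m['m01']/m['m00'])
    r=cv2.minAreaRect(P*1000)
    (w,h),a=r[1],r[2]
    if w<h: w,h,a=h,w,a+90
    return np.round(cen,4),np.round(np.array(r[0])/1000,4),round(w,1),round(h,1),round(a%180,1)
E
python3 - <<'E'
from h import *
for n in('scene','side'):
    g=grab(n)
    for q,z in [('bat_border',.01),('bat_square',.01),('bat_hex',.01),('bat_round',.01),('bat_bar',.01),('border',.014),('square',.028),('hexagon',.028),('round',.042),('bar',.042)]:
        for t in trace(q,n)[:3]:
            if t['score']>.3: print(n,q,round(t['score'],2),np.round(t['extent']),*meas(g,t['pixels'],z))
E
```

```text
scene bat_border 0.58 [240. 156. 300. 180.] [ 0.5121 -0.2457] [ 0.5121 -0.2461] 168.3 95.6 163.2
scene bat_border 0.57 [249. 207. 274. 226.] [ 0.639  -0.0526] [ 0.6392 -0.0523] 74.0 60.8 74.4
scene bat_square 0.73 [257. 240. 302. 277.] [0.6674 0.1055] [0.6682 0.105 ] 82.2 81.0 23.0
scene bat_hex 0.75 [296. 176. 322. 195.] [ 0.4542 -0.0977] [ 0.4538 -0.0977] 86.3 82.0 70.1
scene bat_hex 0.4 [257. 241. 301. 277.] [0.6676 0.1052] [0.668  0.1059] 83.2 82.1 113.3
scene bat_round 0.54 [325. 208. 356. 222.] [0.4601 0.0557] [0.46   0.0557] 71.7 50.2 166.0
scene bat_round 0.53 [249. 208. 273. 229.] [ 0.6404 -0.0532] [ 0.6396 -0.0532] 77.8 59.4 65.6
scene bat_bar 0.88 [327. 205. 353. 223.] [0.4597 0.0573] [0.4597 0.0566] 70.8 52.3 168.1
scene border 0.8 [358. 265. 427. 303.] [0.5006 0.3057] [0.4909 0.2935] 155.2 66.0 178.4
scene square 0.67 [360. 272. 397. 294.] [0.5344 0.303 ] [0.5288 0.2931] 62.8 60.3 175.5
scene hexagon 0.96 [361. 231. 391. 252.] [0.4556 0.1983] [0.4558 0.1984] 70.0 57.6 49.3
scene hexagon 0.94 [422. 242. 447. 264.] [0.3639 0.295 ] [0.3642 0.295 ] 70.6 52.8 32.5
scene hexag
[... 867 characters left out ...]
.7 67.4 178.4
side square 0.6 [212. 284. 252. 314.] [0.5136 0.2976] [0.5216 0.2906] 61.9 60.7 178.7
side hexagon 0.94 [282. 266. 308. 292.] [0.4323 0.193 ] [0.4322 0.1929] 63.0 55.6 111.6
side hexagon 0.71 [292. 322. 324. 356.] [0.3415 0.2905] [0.3409 0.2904] 61.6 61.5 31.5
side hexagon 0.64 [220. 285. 242. 304.] [0.531  0.2837] [0.5315 0.2833] 46.2 39.5 126.3
side round 0.76 [220. 283. 240. 301.] [0.5251 0.2887] [0.5258 0.2891] 44.9 36.7 126.4
side bar 0.88 [246. 305. 275. 326.] [0.4473 0.2972] [0.4473 0.2972] 52.3 25.3 178.3
side bar 0.64 [305. 225. 337. 252.] [0.444  0.0787] [0.4435 0.0787] 70.0 48.2 166.8
side bar 0.38 [216. 206. 250. 234.] [0.6415 0.1248] [0.6416 0.1246] 80.1 76.0 113.7
```

```bash
cat >> h.py <<'E'
def R0(): return Ro.from_rotvec(manip.state()['ee_rot']).as_matrix()
def plan(p,jaw=None):
    """print tool shift to bring TCP to p, and roll to bring jaw axis (tool z) to world angle jaw deg (mod 180)"""
    s=manip.state();R=Ro.from_rotvec(s['ee_rot']).as_matrix()
    d=R.T@(np.array(p)-s['eef_pos']);print('t',round(s['time_s'],2),'pos',np.round(s['eef_pos'],4),'toolx',np.round(R[:,0],3),'jaw',round(np.degrees(np.arctan2(R[1,2],R[0,2])),1),'q',np.round(s['joints'],2),'w',round(s['width'],4))
    print('shift tool',np.round(d,4))
    if jaw is not None:
        cur=np.degrees(np.arctan2(R[1,2],R[0,2]));dd=(jaw-cur+90)%180-90
        print('roll(tool x down => minus) ',round(-dd,1))
E
python3 - <<'E'
from h import *
plan([.49,.295,.32],90)
g=grab('scene');print(onplane(g,[[294,218]],0),onplane(g,[[280,325]],0),onplane(g,[[350,193],[372,185]],0))
E
```

```text
t 1.25 pos [ 0.2344 -0.4698  0.4047] toolx [-0.  0. -1.] jaw -63.5 q [-1.33  0.31  1.5  -0.    1.33 -0.22] w 0.0855
shift tool [ 0.0847  0.5702 -0.5702]
roll(tool x down => minus)  26.5
[[ 0.56192279 -0.00513412]] [[0.74560003 0.26089412]] [[ 0.3741147  -0.01497584]
 [ 0.2971527  -0.01212137]]
```

Emit:
{"api": "jog_arm", "payload": {"steps": "0 0 0 0 7;0 0 0 0 7;0 0 0 0 7;0 0 0 0 5.5;0 0 0 0 0"}}

```text
time_s: 1.8
eef_pos: [0.2344, -0.4698, 0.4047]
ee_rot: [1.21, 1.209, -1.21]
contact_force: [-1.0, 0.1, 0.4]
width: 0.0855
```

```bash
python3 -c "
from h import *
plan([.49,.295,.32],90)"
```

```text
t 1.8 pos [ 0.2344 -0.4698  0.4047] toolx [ 0. -0. -1.] jaw -90.0 q [-1.33  0.31  1.5   0.    1.33  0.24] w 0.0855
shift tool [ 0.0847  0.2552 -0.7649]
roll(tool x down => minus)  -0.0
```

Emit:
{"api": "jog_arm", "payload": {"steps": "0 .002 .010 -.025 0;0 .004 .0135 -.0385 0;0 .004 .0135 -.0385 0;0 .004 .0135 -.0385 0;0 .004 .0135 -.0385 0;0 .004 .0135 -.0385 0;0 .004 .0135 -.0385 0;0 .004 .0135 -.0385 0;0 .004 .0135 -.0385 0;0 .004 .0135 -.0385 0;0 .004 .0135 -.0385 0;0 .004 .0135 -.0385 0;0 .004 .0135 -.0385 0;0 .004 .0135 -.0385 0;0 .004 .0135 -.0385 0;0 .004 .0135 -.0385 0;0 .004 .0135 -.0385 0;0 .004 .0135 -.0385 0;0 .004 .0135 -.0385 0;0 .004 .01 -.03 0"}}

```text
time_s: 3.8
eef_pos: [0.4975, 0.2804, 0.3264]
ee_rot: [1.206, 1.211, -1.206]
contact_force: [1.1, -1.2, 0.9]
width: 0.085
```

Emit:
{"api": "jog_arm", "payload": {"steps": "0 .004 .002 -.015 0;0 0 0 0 0;0 0 0 0 0"}}

```text
time_s: 4.1
eef_pos: [0.499, 0.2926, 0.3227]
ee_rot: [1.208, 1.21, -1.209]
contact_force: [0.1, -0.0, -0.3]
width: 0.0854
```

```bash
python3 -c "
from h import *
plan([.49,.295,.32],90)
g=grab('wrist');cv2.imwrite('pics/w1.png',g['image'][:,:,::-1])
for n in('round','bar','square','hexagon','border'):
    z={'round':.042,'bar':.042,'border':.014}.get(n,.028)
    for t in trace(n,'wrist')[:4]: print(n,round(t['score'],2),np.round(t['extent']),*meas(g,t['pixels'],z))
"
```

```text
t 4.1 pos [0.499  0.2926 0.3227] toolx [-0.    -0.001 -1.   ] jaw -89.9 q [ 0.33  0.5   1.44 -0.    1.2   1.9 ] w 0.0854
shift tool [ 0.0027 -0.009  -0.0024]
roll(tool x down => minus)  0.1
round 0.58 [304. 134. 349. 182.] [0.5308 0.2863] [0.5308 0.2862] 40.7 39.4 45.2
bar 0.89 [304. 214. 327. 267.] [0.4552 0.2944] [0.4552 0.2942] 52.4 21.4 179.0
bar 0.22 [293. 125. 358. 189.] [0.5308 0.2881] [0.5308 0.2878] 54.0 53.5 177.7
square 0.7 [291. 127. 357. 190.] [0.5279 0.2879] [0.5277 0.2878] 57.0 56.3 179.0
hexagon 0.95 [296. 291. 350. 330.] [0.3638 0.2834] [0.3644 0.2835] 60.4 58.3 179.3
hexagon 0.94 [290. 206. 353. 264.] [0.4569 0.2854] [0.456  0.2895] 61.0 55.9 0.1
hexagon 0.83 [392. 205. 453. 262.] [0.4546 0.1897] [0.4563 0.189 ] 57.7 54.5 80.3
border 0.69 [290. 114. 356. 270.] [0.4759 0.2957] [0.4597 0.2908] 91.3 60.0 178.2
border 0.39 [621. 176. 640. 234.] [ 0.4655 -0.2003] [ 0.4603 -0.1946] 107.8 54.4 28.9
```

View pics/w1.png

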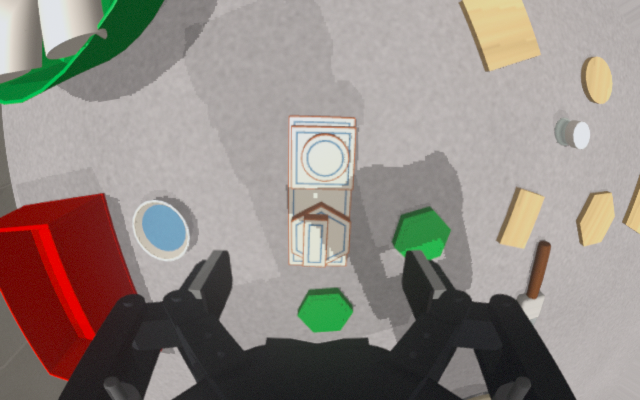

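```bash
python3 -c "
import cv2
i=cv2.imread('pics/w1.png')[100:290,240:480];cv2.imwrite('pics/w1c.png',cv2.resize(i,None,fx=3.3,fy=3.1,interpolation=cv2.INTER_CUBIC)[:600,:800])"
```

```text
(no output)
```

View pics/w1c.png

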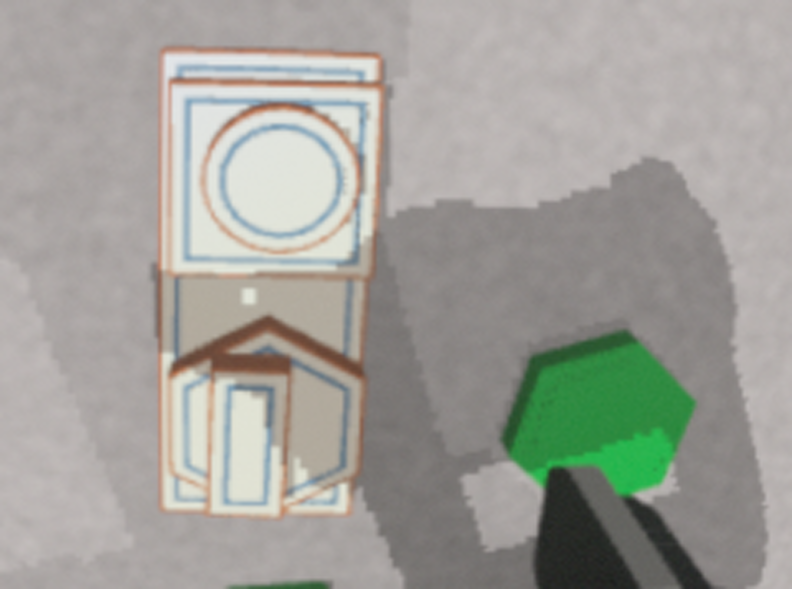

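```bash
cat >> h.py <<'E'
from scipy.optimize import minimize
def rect(a,b): return np.array([[a,b],[-a,b],[-a,-b],[a,-b]])/2
hexp=lambda f: f/np.sqrt(3)*np.array([[np.cos(k*np.pi/3),np.sin(k*np.pi/3)] for k in range(6)])
circ=lambda d: d/2*np.array([[np.cos(k*np.pi/24),np.sin(k*np.pi/24)] for k in range(48)])
SH={'border':rect(.15,.06),'square':rect(.056,.056),'hexagon':hexp(.056),'round':circ(.04),'bar':rect(.048,.022),
'bat_border':rect(.17,.08),'bat_square':rect(.076,.076),'bat_hex':hexp(.076),'bat_round':circ(.06),'bat_bar':rect(.068,.042)}
def hull(g,q,x,y,a,z0):
    h=.01 if q.startswith('bat') else .014
    c,s=np.cos(a),np.sin(a);P=SH[q]@np.array([[c,s],[-s,c]])+[x,y]
    X=np.vstack([np.c_[P,np.full(len(P),z)] for z in(z0,z0+h)])
    return cv2.convexHull(proj(g,X).astype(np.float32))
def fit(g,q,mask,z0,a0=None):
    z=z0+(.01 if q.startswith('bat') else .014)
    m=meas(g,mask,z);cx,cy=m[0]
    A=[np.radians(a0)] if a0 is not None else ([np.radians(m[4])] if 'hex' not in q else [0,.26,.52,.79])
    ys,xs=np.nonzero(mask);x0,x1,y0,y1=max(xs.min()-15,0),xs.max()+15,max(ys.min()-15,0),ys.max()+15
    S=4;M=cv2.resize(mask[y0:y1,x0:x1].astype(np.float32),None,fx=S,fy=S,interpolation=cv2.INTER_LINEAR)
    def cost(v):
        H=(hull(g,q,cx+v[0]*.01,cy+v[1]*.01,v[2],z0)-[x0-.5,y0-.5])*S-.5
        I=np.zeros(M.shape,np.float32);cv2.fillPoly(I,[np.round(H*16).astype(np.int32)],1,cv2.LINE_AA,4)
        I=np.clip(I,0,1)
        return 1-np.minimum(I,M).sum()/np.maximum(I,M).sum()
    best=min((minimize(cost,[0,0,a],method='Nelder-Mead',options=dict(initial_simplex=[[0,0,a],[.5,0,a],[0,.5,a],[0,0,a+.12]],xatol=1e-3,fatol=1e-5)) for a in A),key=lambda r:r.fun)
    v=best.x
    return dict(x=round(cx+v[0]*.01,4),y=round(cy+v[1]*.01,4),deg=round(float(np.degrees(v[2])),1),iou=round(1-best.fun,3))
def find(g,q,z0,near=None,rad=.06,**k):
    out=[]
    for t in trace(q,g['name']):
        if t['pixels'].sum()<50: continue
        f=fit(g,q,t['pixels'],z0,**k);f['score']=round(t['score'],2);f['ext']=np.round(t['extent']).astype(int).tolist()
        if near is None or np.hypot(f['x']-near[0],f['y']-near[1])<rad: out.append(f)
    return out
E
python3 -c "
from h import *
g=grab('wrist')
for q,z,n in(('bar',.028,(.455,.294)),('round',.028,(.53,.286)),('square',.014,(.53,.288)),('hexagon',.014,(.457,.287)),('border',0,(.49,.29))):
    for f in find(g,q,z,n,.05): print(q,f)
"
```

```text
bar {'x': np.float64(0.4519), 'y': np.float64(0.2949), 'deg': 178.4, 'iou': np.float64(0.901), 'score': 0.58, 'ext': [303, 217, 326, 269]}
round {'x': np.float64(0.5305), 'y': np.float64(0.2863), 'deg': 138.5, 'iou': np.float64(0.966), 'score': 0.65, 'ext': [298, 134, 346, 182]}
square {'x': np.float64(0.5278), 'y': np.float64(0.2878), 'deg': 177.8, 'iou': np.float64(0.504), 'score': 0.96, 'ext': [292, 126, 356, 190]}
hexagon {'x': np.float64(0.4521), 'y': np.float64(0.2894), 'deg': 0.6, 'iou': np.float64(0.568), 'score': 0.69, 'ext': [290, 205, 351, 262]}
```

```bash
python3 -c "
from h import *
g=grab('wrist');s=manip.state();R=R0()
for tx in(.16,.173,.186):
    for yy in (.011,-.011):
        print(tx,yy,proj(g,s['eef_pos']+R@np.array([tx,yy,-.0427])).round(),proj(g,s['eef_pos']+R@np.array([tx,yy,.0427])).round())
i=cv2.imread('pics/w1.png')[230:330,150:290];cv2.imwrite('pics/w1t.png',cv2.resize(i,None,fx=5,fy=5))
"
```

```text
0.16 0.011 [[229. 247.]] [[406. 247.]]
0.16 -0.011 [[234. 285.]] [[400. 285.]]
0.173 0.011 [[235. 236.]] [[399. 236.]]
0.173 -0.011 [[239. 272.]] [[395. 272.]]
0.186 0.011 [[241. 226.]] [[394. 226.]]
0.186 -0.011 [[244. 260.]] [[390. 260.]]
```

View pics/w1t.png

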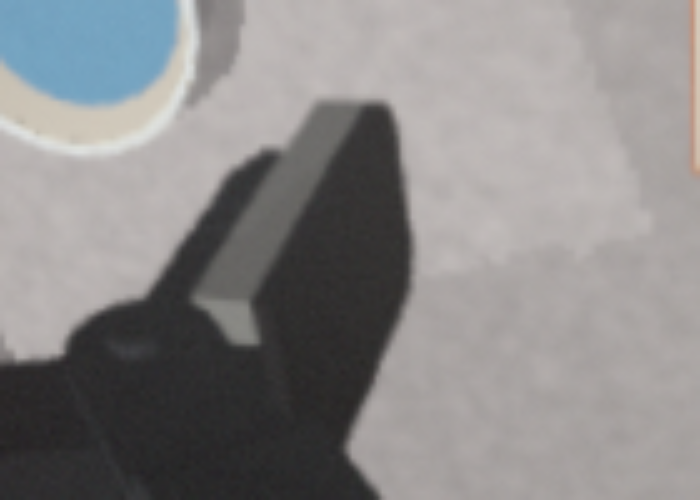

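Emit:
{"api": "jog_arm", "payload": {"steps": "120 0 -.02 -.0024 1.7;120 .01 -.02 0 0;120 .02 -.007 0 0;120 .025 0 0 0;120 .025 0 0 0;120 .015 0 0 0;120 0 0 0 0;120 0 0 0 0", "newtons": 25}}

```text
time_s: 5.55
eef_pos: [0.4524, 0.2966, 0.2282]
ee_rot: [1.231, 1.195, -1.23]
contact_force: [-0.3, 0.1, 0.1]
width: 0.0449
```

```bash
python3 -c "
from h import *
plan([.452,.295,.204],88.4)
g=grab('wrist');cv2.imwrite('pics/w2.png',g['image'][:,:,::-1])
for f in find(g,'bar',.028,(.452,.295),.05): print(f)
g=grab('scene');cv2.imwrite('pics/s2.png',cv2.resize(g['image'][200:310,330:470,::-1],None,fx=5,fy=5))
"
```

```text
t 5.55 pos [0.4524 0.2966 0.2282] toolx [ 0.  0. -1.] jaw -91.7 q [0.36 0.55 1.65 0.   0.94 1.96] w 0.0449
shift tool [ 0.0242 -0.0003  0.0016]
roll(tool x down => minus)  -0.1
{'x': np.float64(0.4521), 'y': np.float64(0.2945), 'deg': 178.3, 'iou': np.float64(0.932), 'score': 0.91, 'ext': [301, 197, 341, 282]}
```

View pics/w2.png

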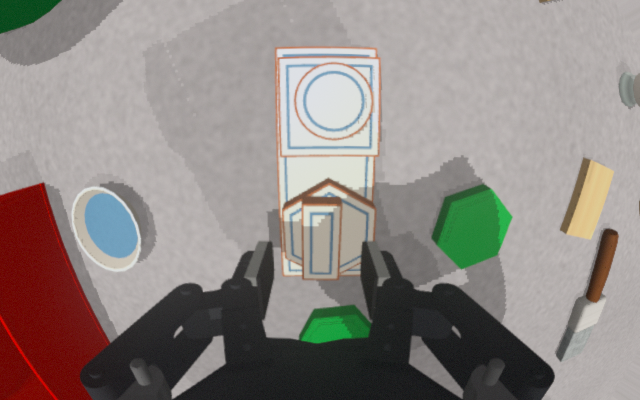

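View pics/s2.png

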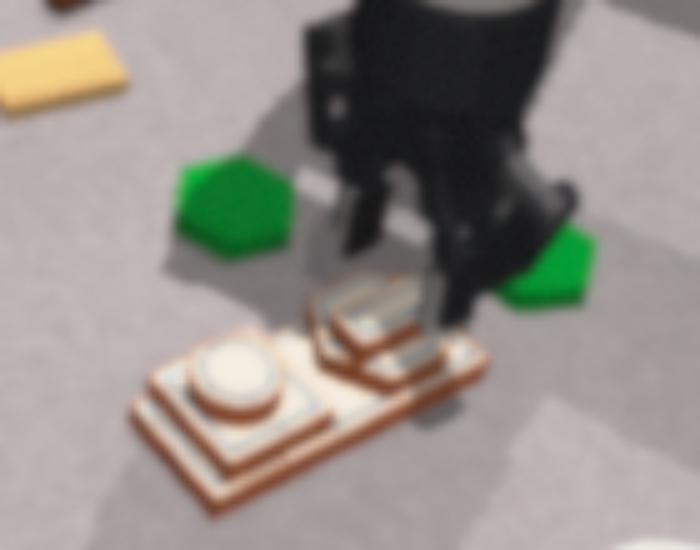

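Emit:
{"api": "jog_arm", "payload": {"steps": "120 .01 0 .002 0;120 .01 0 0 0;120 .004 0 0 0;120 0 0 0 0;150 0 0 0 0;170 0 0 0 0;185 0 0 0 0;200 0 0 0 0;215 0 0 0 0;230 0 0 0 0;230 0 0 0 0;230 0 0 0 0", "newtons": 25}}

```text
time_s: 6.9
eef_pos: [0.4522, 0.2945, 0.2041]
ee_rot: [1.231, 1.195, -1.23]
contact_force: [0.2, 0.4, 6.2]
width: 0.0213
```

Emit:
{"api": "jog_arm", "payload": {"steps": "240 -.001 0 0 0;240 -.003 0 0 0;240 -.006 0 0 0;240 -.02 0 0 0;240 -.03 0 0 0;240 -.03 0 0 0;240 0 0 0 0;240 0 0 0 0"}}

```text
time_s: 7.7
eef_pos: [0.452, 0.2944, 0.294]
ee_rot: [1.231, 1.195, -1.23]
contact_force: [-0.4, -0.6, -0.0]
width: 0.0215
```

```bash
python3 -c "
from h import *
plan([.458,.057,.3],80)
g=grab('wrist');cv2.imwrite('pics/w3.png',g['image'][:,:,::-1])
for q,z,n in(('round',.028,(.53,.286)),('hexagon',.014,(.457,.287)),('bat_bar',0,None)):
    for f in find(g,q,z,n,.05): print(q,f)
"
```

```text
t 7.7 pos [0.452  0.2944 0.294 ] toolx [ 0.001  0.    -1.   ] jaw -91.7 q [0.36 0.46 1.6  0.   1.09 1.96] w 0.0215
shift tool [-0.0061  0.013   0.2371]
roll(tool x down => minus)  8.3
hexagon {'x': np.float64(0.4521), 'y': np.float64(0.2897), 'deg': -1.5, 'iou': np.float64(0.765), 'score': 0.74, 'ext': [288, 161, 361, 224]}
bat_bar {'x': np.float64(0.4588), 'y': np.float64(0.0516), 'deg': 167.1, 'iou': np.float64(0.956), 'score': 0.66, 'ext': [520, 144, 569, 214]}
bat_bar {'x': np.float64(0.4532), 'y': np.float64(-0.0998), 'deg': 121.9, 'iou': np.float64(0.66), 'score': 0.25, 'ext': [600, 156, 637, 216]}
```

View pics/w3.png

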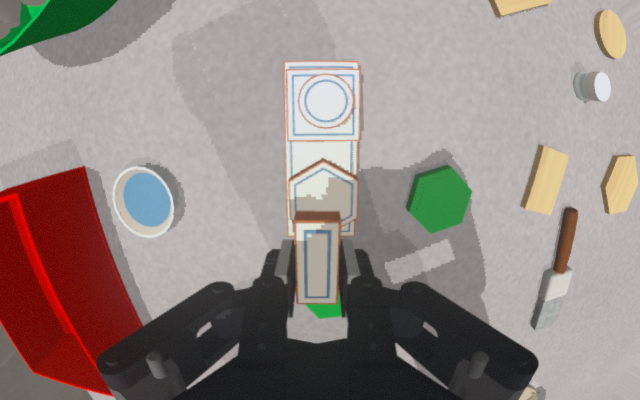

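```bash
cat >> h.py <<'E'
def held(q,dz):
    s=manip.state();g=grab('wrist')
    for f in find(g,q,s['eef_pos'][2]-dz,s['eef_pos'][:2],.05):
        R=Ro.from_rotvec(s['ee_rot']).as_matrix();d=R.T@np.array([f['x']-s['eef_pos'][0],f['y']-s['eef_pos'][1],0])
        print('held',q,f,'tool y,z off mm',np.round(d[1:]*1000,1),'deg-jaw',round((f['deg']-np.degrees(np.arctan2(R[1,2],R[0,2])))%180,1))
E
python3 -c "
from h import *
held('bar',.176)"
```

```text
held bar {'x': np.float64(0.452), 'y': np.float64(0.2946), 'deg': 178.1, 'iou': np.float64(0.943), 'score': 0.71, 'ext': [295, 214, 340, 306]} tool y,z off mm [ 0.  -0.2] deg-jaw 89.8
```

Emit:
{"api": "jog_arm", "payload": {"steps": "240 0 -.003 .015 0;240 0 -.007 .03 0;240 0 -.007 .035 0;240 0 -.007 .035 0;240 0 -.007 .035 0;240 0 -.007 .035 0;240 0 -.007 .03 0;240 0 -.005 .02 5;240 0 0 .005 5;240 0 0 0 0;240 0 0 0 0"}}

```text
time_s: 9.1
eef_pos: [0.3947, 0.0562, 0.2936]
ee_rot: [1.356, 1.107, -1.356]
contact_force: [0.2, 0.8, -0.1]
width: 0.0211
```

```bash
python3 -c "
from h import *
g=grab('wrist');cv2.imwrite('pics/w4.png',g['image'][:,:,::-1])
for q in('bat_bar','bat_hex','bat_round','bat_border','bat_square'):
    for f in find(g,q,0): print(q,f)
plan([.458,.055,.29],78)
held('bar',.176)
"
```

```text
bat_bar {'x': np.float64(0.4591), 'y': np.float64(0.0531), 'deg': 167.5, 'iou': np.float64(0.968), 'score': 0.64, 'ext': [280, 74, 333, 161]}
bat_hex {'x': np.float64(0.4539), 'y': np.float64(-0.102), 'deg': -25.5, 'iou': np.float64(0.975), 'score': 0.87, 'ext': [429, 51, 518, 145]}
bat_square {'x': np.float64(0.5602), 'y': np.float64(0.3248), 'deg': 66.4, 'iou': np.float64(0.462), 'score': 0.66, 'ext': [38, 96, 68, 136]}
t 9.4 pos [0.3947 0.0564 0.2937] toolx [-0.  0. -1.] jaw -101.6 q [-0.15  0.17  2.    0.    0.97  1.62] w 0.0212
shift tool [ 0.0037  0.0623 -0.0114]
roll(tool x down => minus)  0.4
held bar {'x': np.float64(0.3945), 'y': np.float64(0.0568), 'deg': 168.4, 'iou': np.float64(0.957), 'score': 0.71, 'ext': [296, 211, 339, 306]} tool y,z off mm [-0.3 -0.4] deg-jaw 90.0
```

View pics/w4.png

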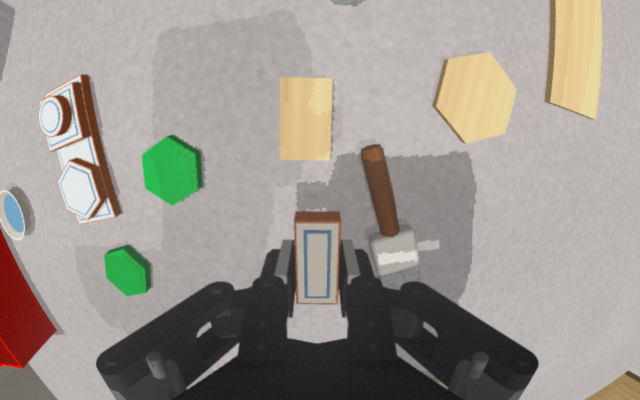

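Emit:
{"api": "jog_arm", "payload": {"steps": "240 0 .02 -.004 .9;240 0 .03 -.004 0;240 .01 .0137 -.0021 0;240 .02 0 0 0;240 .025 0 0 0;240 .02 0 0 0;240 .012 0 0 0;240 .006 0 0 0;240 .003 0 0 0;240 0 0 0 0;240 0 0 0 0"}}

```text
time_s: 10.6
eef_pos: [0.4592, 0.0524, 0.1983]
ee_rot: [1.37, 1.096, -1.368]
contact_force: [-0.1, -0.1, -0.4]
width: 0.0216
```

```bash
python3 -c "
from h import *
plan([.459,.0533,.186],77.5)
held('bar',.176)
g=grab('scene');print(onplane(g,[[341,199],[350,193]],.01))
cv2.imwrite('pics/s5.png',cv2.resize(g['image'][160:270,270:410,::-1],None,fx=5,fy=5))
"
```

```text
t 10.6 pos [0.4592 0.0524 0.1983] toolx [ 0.001 -0.    -1.   ] jaw -102.6 q [-0.14  0.47  1.9  -0.    0.77  1.65] w 0.0216
shift tool [ 0.0123 -0.0004 -0.0009]
roll(tool x down => minus)  -0.1
[[ 0.41946228  0.00459083]
 [ 0.38250302 -0.00438668]]
```

View pics/s5.png

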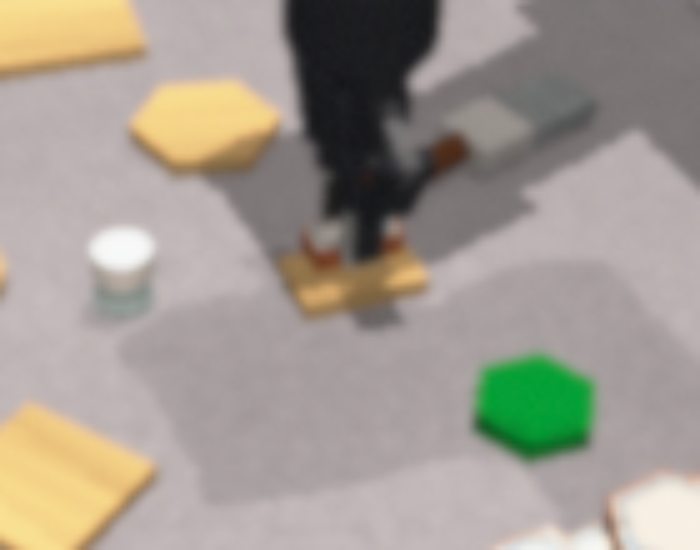

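Emit:
{"api": "jog_arm", "payload": {"steps": "240 .004 0 -.0008 0;240 .003 0 0 0;240 .002 0 0 0;240 .001 0 0 0;240 0 0 0 0"}}

```text
time_s: 11.25
eef_pos: [0.4592, 0.0531, 0.1875]
ee_rot: [1.369, 1.097, -1.369]
contact_force: [0.3, 0.7, 0.0]
width: 0.0212
```

Emit:
{"api": "jog_arm", "payload": {"steps": "240 .001 0 0 0;240 0.0005 0 0 0;240 0 0 0 0"}}

```text
time_s: 11.55
eef_pos: [0.4592, 0.0532, 0.1862]
ee_rot: [1.369, 1.097, -1.369]
contact_force: [-0.1, 0.2, -0.8]
width: 0.0211
```

Emit:
{"api": "jog_arm", "payload": {"steps": "240 .0008 0 0 0;240 0 0 0 0"}}

```text
time_s: 11.75
eef_pos: [0.4592, 0.0532, 0.186]
ee_rot: [1.369, 1.097, -1.369]
contact_force: [-3.7, -0.1, 9.7]
width: 0.0214
```

Emit:
{"api": "jog_arm", "payload": {"steps": "240 .0007 0 0 0;240 0 0 0 0"}}

```text
time_s: 11.95
eef_pos: [0.4592, 0.0532, 0.186]
ee_rot: [1.369, 1.097, -1.369]
contact_force: [-5.9, 0.2, 20.4]
width: 0.0209
```

Emit:
{"api": "jog_arm", "payload": {"steps": "240 -.0013 0 0 0;240 0 0 0 0;200 0 0 0 0;180 0 0 0 0;165 0 0 0 0;150 0 0 0 0;150 0 0 0 0;150 -.005 0 0 0;150 -.015 0 0 0;150 -.03 0 0 0;150 -.03 0 0 0;150 -.03 -.02 0 0;150 0 -.02 0 0;150 0 0 0 0;150 0 0 0 0"}}

```text
time_s: 13.45
eef_pos: [0.4204, 0.0618, 0.2962]
ee_rot: [1.369, 1.097, -1.369]
contact_force: [0.3, -0.7, 0.4]
width: 0.0353
```

```bash
python3 -c "
from h import *
g=grab('wrist');cv2.imwrite('pics/w6.png',g['image'][:,:,::-1])
for q,z in(('bat_bar',0),('bar',.01),('bat_hex',0)):
    for f in find(g,q,z): print(q,f)
plan([.530,.286,.32],90)
"
```

```text
bat_bar {'x': np.float64(0.4591), 'y': np.float64(0.053), 'deg': 167.7, 'iou': np.float64(0.56), 'score': 0.76, 'ext': [293, 105, 342, 186]}
bar {'x': np.float64(0.4592), 'y': np.float64(0.053), 'deg': 166.9, 'iou': np.float64(0.964), 'score': 0.68, 'ext': [305, 122, 333, 180]}
bat_hex {'x': np.float64(0.4537), 'y': np.float64(-0.1017), 'deg': 34.1, 'iou': np.float64(0.975), 'score': 0.7, 'ext': [437, 76, 518, 166]}
bat_hex {'x': np.float64(0.4514), 'y': np.float64(0.0277), 'deg': -13.1, 'iou': np.float64(0.517), 'score': 0.15, 'ext': [304, 121, 331, 178]}
t 13.65 pos [0.4207 0.0617 0.2956] toolx [-0.001  0.    -1.   ] jaw -102.6 q [-0.13  0.23  1.93 -0.    0.99  1.66] w 0.035
shift tool [-0.0245  0.0577 -0.2428]
roll(tool x down => minus)  -12.6
```

View pics/w6.png

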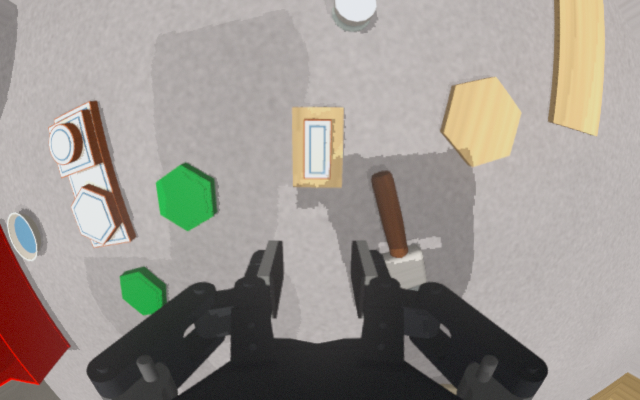

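Emit:
{"api": "jog_arm", "payload": {"steps": "75 0 0 0 -6.3;75 0 0 0 -6.3;75 0 .005 -.015 0;75 0 .016 -.033 0;75 0 .016 -.033 0;75 0 .016 -.033 0;75 0 .016 -.033 0;75 0 .016 -.033 0;75 0 .016 -.028 0;75 0 .009 -.0166 0;75 .01 0 0 0;75 .02 0 0 0;75 .02 0 0 0;75 0 0 0 0;75 0 0 0 0"}}

```text
time_s: 15.15
eef_pos: [0.5302, 0.2861, 0.2459]
ee_rot: [1.209, 1.209, -1.21]
contact_force: [0.8, 0.2, 0.3]
width: 0.0602
```

```bash
python3 -c "
from h import *
g=grab('wrist');cv2.imwrite('pics/w7.png',g['image'][:,:,::-1])
for q,z in(('round',.028),):
    for f in find(g,q,z,(.53,.286),.05): print(q,f)
plan([.530,.286,.203],90)
"
```

```text
t 15.25 pos [0.5304 0.2863 0.247 ] toolx [ 0.001  0.    -1.   ] jaw -90.0 q [ 0.3   0.64  1.43 -0.    1.07  1.87] w 0.06
shift tool [ 0.044  -0.0004  0.0003]
roll(tool x down => minus)  0.0
```

View pics/w7.png

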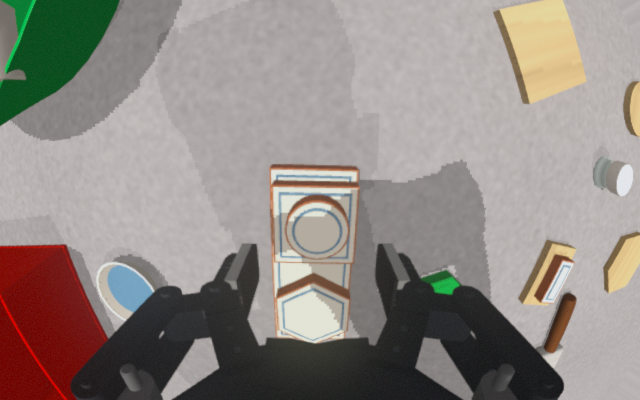

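Emit:
{"api": "jog_arm", "payload": {"steps": "75 .015 0 0 0;75 .015 0 0 0;75 .01 0 0 0;75 .004 0 0 0;75 0 0 0 0;100 0 0 0 0;115 0 0 0 0;125 0 0 0 0;135 0 0 0 0;150 0 0 0 0;180 0 0 0 0;180 0 0 0 0;180 0 0 0 0", "newtons": 25}}

```text
time_s: 16.55
eef_pos: [0.5302, 0.2865, 0.2025]
ee_rot: [1.209, 1.209, -1.208]
contact_force: [-1.0, 0.1, 5.8]
width: 0.0388
```

Emit:
{"api": "jog_arm", "payload": {"steps": "200 -.001 0 0 0;200 -.003 0 0 0;200 -.01 0 0 0;200 -.025 0 0 0;200 -.03 0 0 0;200 -.03 0 0 0;200 0 0 0 0;200 0 0 0 0"}}

```text
time_s: 17.35
eef_pos: [0.53, 0.2865, 0.3016]
ee_rot: [1.21, 1.209, -1.208]
contact_force: [0.2, -0.4, -0.5]
width: 0.039
```

```bash
python3 -c "
from h import *
held('round',.175)
g=grab('wrist');cv2.imwrite('pics/w8.png',g['image'][:,:,::-1])
for q,z in(('bat_round',0),('bat_square',0)):
    for f in find(g,q,z): print(q,f)
plan([.637,-.053,.3],90)
"
```

```text
held round {'x': np.float64(0.5298), 'y': np.float64(0.2867), 'deg': 164.6, 'iou': np.float64(0.975), 'score': 0.89, 'ext': [277, 219, 356, 300]} tool y,z off mm [-0.2 -0.2] deg-jaw 74.6
bat_round {'x': np.float64(0.6392), 'y': np.float64(-0.0597), 'deg': 105.3, 'iou': np.float64(0.948), 'score': 0.77, 'ext': [590, 78, 623, 129]}
bat_square {'x': np.float64(0.6685), 'y': np.float64(0.1001), 'deg': 112.5, 'iou': np.float64(0.964), 'score': 0.86, 'ext': [466, 9, 548, 100]}
t 17.6 pos [0.53   0.2865 0.3001] toolx [-0.002 -0.001 -1.   ] jaw -90.0 q [0.3  0.58 1.39 0.   1.18 1.87] w 0.0385
shift tool [1.000e-04 1.069e-01 3.395e-01]
roll(tool x down => minus)  0.0
```

View pics/w8.png

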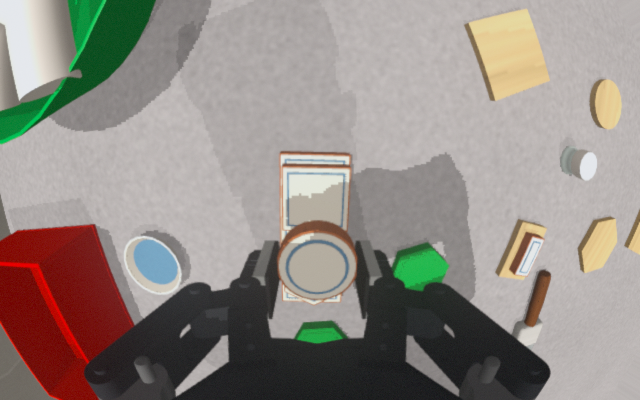

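Emit:
{"api": "jog_arm", "payload": {"steps": "200 0 0 .015 0;200 0 .004 .03 0;200 0 .004 .035 0;200 0 .004 .035 0;200 0 .004 .035 0;200 0 .004 .035 0;200 0 .004 .035 0;200 0 .004 .035 0;200 0 .004 .035 0;200 0 .003 .03 0;200 0 0 .02 0;200 0 0 0 0;200 0 0 0 0"}}

```text
time_s: 18.9
eef_pos: [0.5648, -0.0538, 0.3008]
ee_rot: [1.21, 1.21, -1.21]
contact_force: [-0.8, -0.6, -0.8]
width: 0.0389
```

```bash
python3 -c "
from h import *
held('round',.175)
g=grab('wrist');cv2.imwrite('pics/w9.png',g['image'][:,:,::-1])
for q,z in(('bat_round',0),('bat_square',0),('bat_hex',0),('bat_border',0)):
    for f in find(g,q,z): print(q,f)
plan([.637,-.053,.185],90)
print(onplane(g,[[235,190]],0))
"
```

```text
held round {'x': np.float64(0.5644), 'y': np.float64(-0.0534), 'deg': 182.4, 'iou': np.float64(0.971), 'score': 0.84, 'ext': [280, 221, 356, 302]} tool y,z off mm [-0.4 -0.4] deg-jaw 92.4
bat_round {'x': np.float64(0.6393), 'y': np.float64(-0.0575), 'deg': 91.8, 'iou': np.float64(0.973), 'score': 0.63, 'ext': [290, 70, 361, 141]}
bat_square {'x': np.float64(0.6682), 'y': np.float64(0.103), 'deg': 113.5, 'iou': np.float64(0.977), 'score': 0.61, 'ext': [104, 27, 199, 136]}
bat_hex {'x': np.float64(0.4206), 'y': np.float64(-0.0641), 'deg': 21.4, 'iou': np.float64(0.323), 'score': 0.97, 'ext': [322, 276, 395, 325]}
bat_border {'x': np.float64(0.512), 'y': np.float64(0.0326), 'deg': 74.6, 'iou': np.float64(0.217), 'score': 0.56, 'ext': [197, 252, 238, 287]}
t 19.25 pos [ 0.5652 -0.0529  0.301 ] toolx [ 0.  0. -1.] jaw -89.9 q [-0.3   0.5   1.5   0.    1.14  1.27] w 0.0389
shift tool [0.116  0.0718 0.0002]
roll(tool x down => minus)  0.1
[[0.56309733 0.0237411 ]]
```

View pics/w9.png

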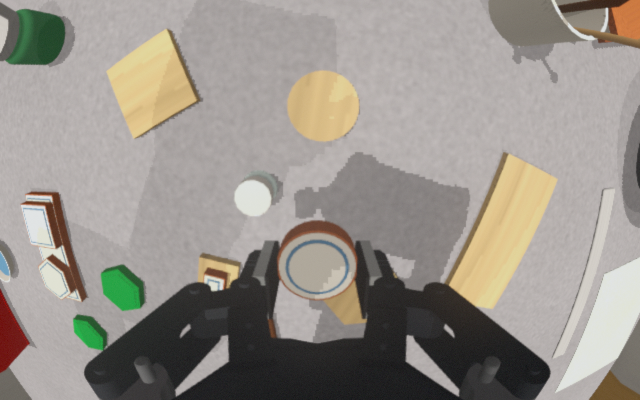

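Emit:
{"api": "jog_arm", "payload": {"steps": "200 0 .02 .0043 0;200 0 .03 0 0;200 .01 .0241 0 0;200 .02 0 0 0;200 .025 0 0 0;200 .025 0 0 0;200 .01 0 0 0;200 .008 0 0 0;200 .004 0 0 0;200 0 0 0 0;200 0 0 0 0"}}

```text
time_s: 20.35
eef_pos: [0.6395, -0.0578, 0.2]
ee_rot: [1.209, 1.208, -1.208]
contact_force: [-0.1, 0.3, 0.1]
width: 0.0388
```

```bash
python3 -c "
from h import *
plan([.6393,-.0572,.185],90)
held('round',.175)
g=grab('wrist');cv2.imwrite('pics/w10.png',g['image'][:,:,::-1])
"
```

```text
t 20.35 pos [ 0.6395 -0.0578  0.2   ] toolx [ 0.001 -0.    -1.   ] jaw -90.0 q [-0.27  0.77  1.32  0.    1.04  1.3 ] w 0.0388
shift tool [ 0.015  -0.0002 -0.0006]
roll(tool x down => minus)  0.0
held round {'x': np.float64(0.6394), 'y': np.float64(-0.0575), 'deg': 187.7, 'iou': np.float64(0.964), 'score': 0.91, 'ext': [279, 222, 356, 300]} tool y,z off mm [-0.1 -0.3] deg-jaw 97.7
```

View pics/w10.png

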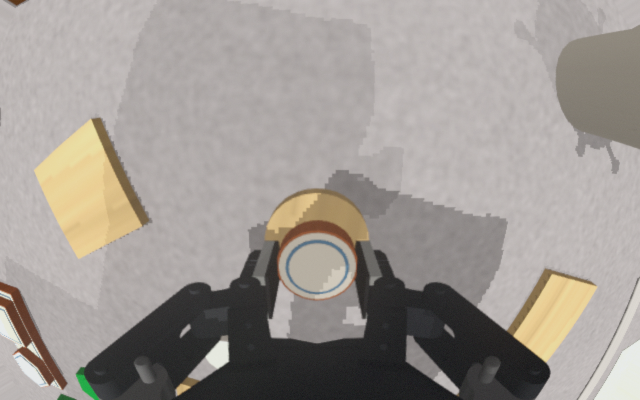

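Emit:
{"api": "jog_arm", "payload": {"steps": "200 .006 0 0 0;200 .004 0 0 0;200 .003 0 0 0;200 .0012 0 0 0;200 0 0 0 0"}}

```text
time_s: 21.0
eef_pos: [0.6393, -0.0578, 0.1847]
ee_rot: [1.209, 1.209, -1.209]
contact_force: [0.4, 0.3, 0.1]
width: 0.0389
```

Emit:
{"api": "jog_arm", "payload": {"steps": "200 .0008 0 0 0;200 0 0 0 0"}}

```text
time_s: 21.2
eef_pos: [0.6394, -0.0578, 0.1845]
ee_rot: [1.209, 1.209, -1.209]
contact_force: [-2.7, -0.2, 3.8]
width: 0.0386
```

Contact. Release slightly, retreat.

Emit:
{"api": "jog_arm", "payload": {"steps": "170 0 0 0 0;140 0 0 0 0;120 0 0 0 0;95 0 0 0 0;75 0 0 0 0;75 0 0 0 0;75 -.005 0 0 0;75 -.015 0 0 0;75 -.03 0 0 0;75 -.03 -.01 0 0;75 -.03 -.03 0 0;75 0 -.03 0 0;75 0 0 0 0;75 0 0 0 0"}}

```text
time_s: 22.6
eef_pos: [0.5692, -0.0578, 0.2954]
ee_rot: [1.21, 1.207, -1.208]
contact_force: [0.5, 0.1, -0.3]
width: 0.0599
```

```bash
python3 -c "
from h import *
g=grab('wrist');cv2.imwrite('pics/w11.png',g['image'][:,:,::-1])
for q,z in(('bat_round',0),('round',.01),('bat_square',0),('bat_border',0)):
    for f in find(g,q,z): print(q,f)
plan([.528,.288,.29],90)
"
```

```text
bat_round {'x': np.float64(0.6393), 'y': np.float64(-0.0574), 'deg': 93.1, 'iou': np.float64(0.505), 'score': 0.69, 'ext': [278, 76, 356, 148]}
round {'x': np.float64(0.6397), 'y': np.float64(-0.0577), 'deg': 183.7, 'iou': np.float64(0.961), 'score': 0.6, 'ext': [292, 87, 339, 138]}
bat_square {'x': np.float64(0.6683), 'y': np.float64(0.1026), 'deg': 112.9, 'iou': np.float64(0.971), 'score': 0.96, 'ext': [100, 34, 196, 144]}
bat_border {'x': np.float64(0.511), 'y': np.float64(-0.2562), 'deg': 163.1, 'iou': np.float64(0.857), 'score': 0.75, 'ext': [440, 157, 560, 306]}
t 22.85 pos [ 0.5698 -0.0578  0.2938] toolx [-0.  0. -1.] jaw -90.0 q [-0.31  0.52  1.49  0.    1.13  1.26] w 0.0602
shift tool [ 0.0038 -0.0416 -0.3458]
roll(tool x down => minus)  0.0
```

View pics/w11.png

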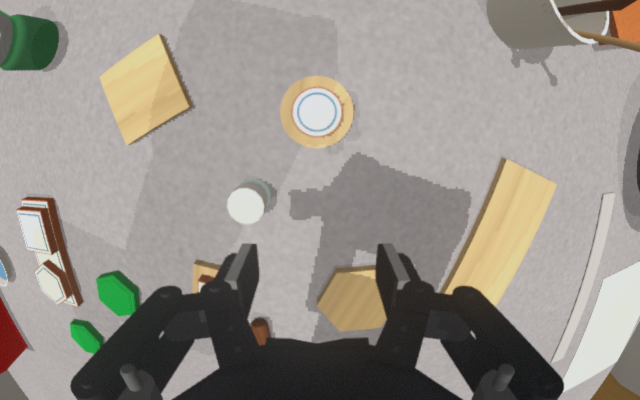

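Emit:
{"api": "jog_arm", "payload": {"steps": "0 0 -.004 -.015 0;0 0 -.011 -.03 0;0 0 -.011 -.035 0;0 0 -.011 -.035 0;0 0 -.011 -.035 0;0 0 -.011 -.035 0;0 0 -.011 -.035 0;0 0 -.011 -.035 0;0 0 -.011 -.035 0;0 0 -.01 -.03 0;0 0 -.007 -.02 0;0 0 0 -.006 0;0 0 0 0 0;0 0 0 0 0"}}

```text
time_s: 24.25
eef_pos: [0.4604, 0.2877, 0.2939]
ee_rot: [1.209, 1.209, -1.21]
contact_force: [-0.6, 0.6, 0.2]
width: 0.0853
```

```bash
python3 -c "
from h import *
g=grab('wrist');cv2.imwrite('pics/w12.png',g['image'][:,:,::-1])
for q,z in(('square',.014),('hexagon',.014),('border',.0)):
    for f in find(g,q,z,(.49,.29),.08): print(q,f)
plan([.528,.288,.29],90)
"
```

```text
square {'x': np.float64(0.5276), 'y': np.float64(0.2874), 'deg': 88.8, 'iou': np.float64(0.972), 'score': 0.66, 'ext': [281, 79, 357, 153]}
hexagon {'x': np.float64(0.4521), 'y': np.float64(0.2893), 'deg': -0.6, 'iou': np.float64(0.977), 'score': 0.7, 'ext': [279, 169, 351, 244]}
border {'x': np.float64(0.4773), 'y': np.float64(0.2916), 'deg': 178.6, 'iou': np.float64(0.198), 'score': 0.69, 'ext': [278, 66, 354, 244]}
t 24.45 pos [0.4605 0.2875 0.294 ] toolx [-0. -0. -1.] jaw -90.1 q [ 0.34  0.46  1.59 -0.    1.09  1.91] w 0.0853
shift tool [ 0.004   0.0675 -0.0005]
roll(tool x down => minus)  -0.1
```

View pics/w12.png

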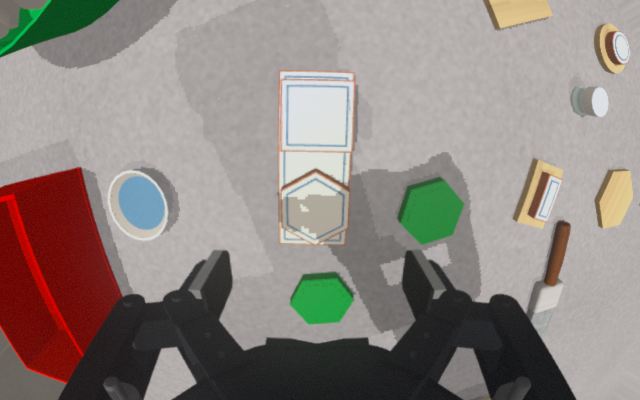

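Emit:
{"api": "jog_arm", "payload": {"steps": "20 0 .02 0 1.1;20 0 .03 0 0;20 .01 .0171 0 0;20 .02 0 0 0;20 .025 0 0 0;20 .02 0 0 0;20 .015 0 0 0;20 .01 0 0 0;20 .006 0 0 0;20 0 0 0 0;20 0 0 0 0"}}

```text
time_s: 25.55
eef_pos: [0.5275, 0.2874, 0.1887]
ee_rot: [1.224, 1.2, -1.222]
contact_force: [-0.5, 0.2, 1.0]
width: 0.0786
```

```bash
python3 -c "
from h import *
plan([.5276,.2875,.188],88.8)
g=grab('side');cv2.imwrite('pics/w13.png',cv2.resize(g['image'][250:360,190:330,::-1],None,fx=5,fy=5))
"
```

```text
t 25.55 pos [0.5275 0.2874 0.1887] toolx [ 0.001  0.    -1.   ] jaw -91.1 q [ 0.3   0.72  1.47 -0.    0.95  1.89] w 0.0786
shift tool [ 0.0007  0.0001 -0.0001]
roll(tool x down => minus)  0.1
```

View pics/w13.png

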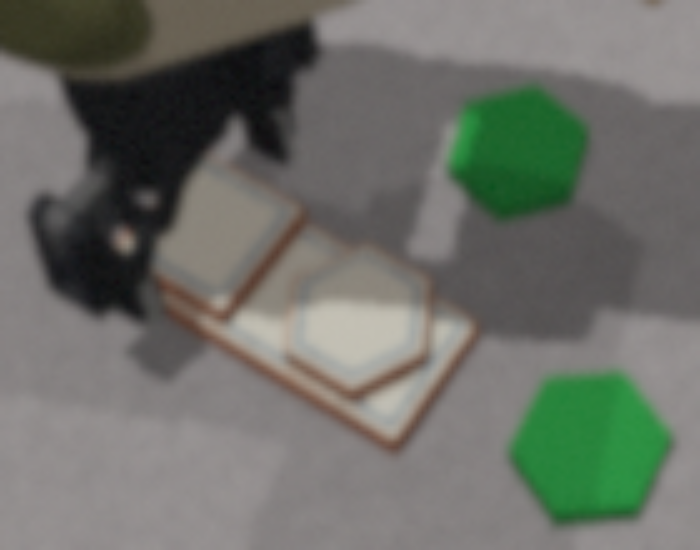

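Emit:
{"api": "jog_arm", "payload": {"steps": "40 .0005 0 0 0;55 0 0 0 0;65 0 0 0 0;75 0 0 0 0;82 0 0 0 0;90 0 0 0 0;100 0 0 0 0;120 0 0 0 0;150 0 0 0 0;150 0 0 0 0", "newtons": 25}}

```text
time_s: 26.6
eef_pos: [0.5273, 0.2873, 0.1877]
ee_rot: [1.223, 1.2, -1.223]
contact_force: [-1.1, 0.0, 6.0]
width: 0.0554
```

Emit:
{"api": "jog_arm", "payload": {"steps": "160 -.001 0 0 0;160 -.003 0 0 0;160 -.006 0 0 0;160 -.01 0 0 0;160 0 0 0 0"}}

```text
time_s: 27.1
eef_pos: [0.5277, 0.2874, 0.2092]
ee_rot: [1.225, 1.199, -1.221]
contact_force: [0.9, -0.0, -0.9]
width: 0.0555
```

```bash
python3 -c "
from h import *
held('square',.174)
g=grab('wrist');cv2.imwrite('pics/w14.png',g['image'][:,:,::-1])
g=grab('side');cv2.imwrite('pics/w14s.png',cv2.resize(g['image'][230:360,180:330,::-1],None,fx=4,fy=4))
"
```

```text
held square {'x': np.float64(0.5279), 'y': np.float64(0.2879), 'deg': 178.8, 'iou': np.float64(0.983), 'score': 0.88, 'ext': [258, 204, 380, 311]} tool y,z off mm [ 0.2 -0.5] deg-jaw 89.9
```

View pics/w14.png

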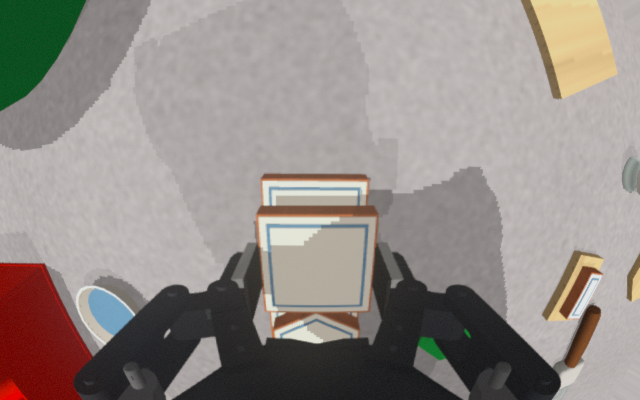

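View pics/w14s.png

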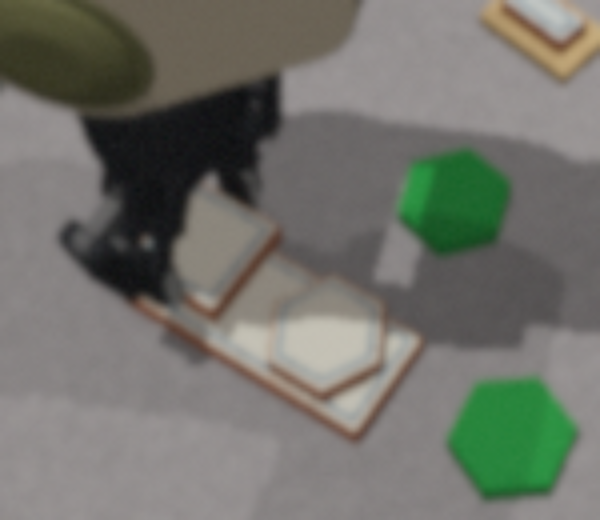

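Emit:
{"api": "jog_arm", "payload": {"steps": "160 -.02 0 0 0;160 -.03 0 0 0;160 -.03 .005 .015 0;160 0 .013 .03 0;160 0 .013 .033 0;160 0 .013 .033 0;160 0 .013 .033 0;160 0 .01 .025 0;160 0 .003 .012 0;160 0 0 0 -6;160 0 0 0 -6;160 0 0 0 -6;160 0 0 0 -6;160 0 0 0 0;160 0 0 0 0"}}

```text
time_s: 28.8
eef_pos: [0.5936, 0.1055, 0.2874]
ee_rot: [0.911, 1.372, -0.912]
contact_force: [0.2, 0.3, -0.1]
width: 0.0556
```

```bash
python3 -c "
from h import *
held('square',.174)
g=grab('wrist');cv2.imwrite('pics/w15.png',g['image'][:,:,::-1])
for f in find(g,'bat_square',0): print(f)
plan([.6683,.1028,.184],113.2)
"
```

```text
held square {'x': np.float64(0.5935), 'y': np.float64(0.1055), 'deg': 22.6, 'iou': np.float64(0.983), 'score': 0.58, 'ext': [256, 208, 382, 309]} tool y,z off mm [-0.1 -0.1] deg-jaw 89.8
{'x': np.float64(0.6679), 'y': np.float64(0.1015), 'deg': 113.5, 'iou': np.float64(0.976), 'score': 0.6, 'ext': [309, 67, 405, 161]}
t 29.0 pos [0.5938 0.1052 0.2874] toolx [-0.  0. -1.] jaw -67.1 q [-0.02  0.59  1.4   0.    1.15  1.15] w 0.0552
shift tool [0.1034 0.0678 0.0311]
roll(tool x down => minus)  -0.3
```

View pics/w15.png

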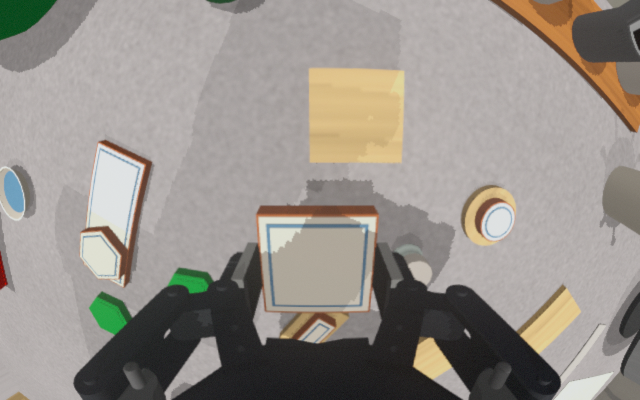

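Emit:
{"api": "jog_arm", "payload": {"steps": "160 0 .02 .01 -.7;160 0 .03 .015 0;160 .01 .017 .007 0;160 .02 0 0 0;160 .025 0 0 0;160 .02 0 0 0;160 .01 0 0 0;160 .004 0 0 0;160 0 0 0 0;160 0 0 0 0"}}

```text
time_s: 30.0
eef_pos: [0.6683, 0.1023, 0.1997]
ee_rot: [0.901, 1.375, -0.9]
contact_force: [-0.3, -0.1, -1.4]
width: 0.0555
```

```bash
python3 -c "
from h import *
held('square',.174)
plan([.668,.1018,.1837],113.4)
g=grab('wrist');cv2.imwrite('pics/w16.png',g['image'][:,:,::-1])
"
```

```text
held square {'x': np.float64(0.6686), 'y': np.float64(0.1023), 'deg': 23.5, 'iou': np.float64(0.983), 'score': 0.64, 'ext': [257, 205, 381, 313]} tool y,z off mm [0.3 0.1] deg-jaw 89.9
t 30.1 pos [0.6682 0.1023 0.1996] toolx [ 0.002 -0.    -1.   ] jaw -66.4 q [-0.02  0.84  1.19  0.    1.11  1.14] w 0.0553
shift tool [ 0.0159 -0.0004  0.0003]
roll(tool x down => minus)  0.2
```

View pics/w16.png

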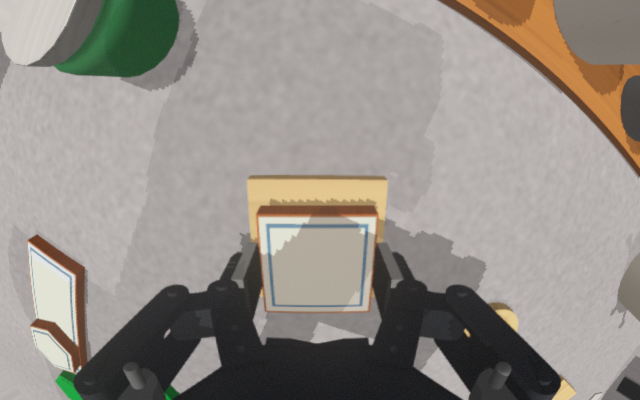

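Emit:
{"api": "jog_arm", "payload": {"steps": "160 .006 0 0 0;160 .004 0 0 0;160 .003 0 0 0;160 .002 0 0 0;160 0 0 0 0"}}

```text
time_s: 30.65
eef_pos: [0.668, 0.1023, 0.1838]
ee_rot: [0.9, 1.377, -0.901]
contact_force: [-2.7, -0.0, 2.5]
width: 0.0558
```

Emit:
{"api": "jog_arm", "payload": {"steps": "160 .0008 0 0 0;160 0 0 0 0"}}

```text
time_s: 30.85
eef_pos: [0.668, 0.1023, 0.1838]
ee_rot: [0.9, 1.376, -0.9]
contact_force: [-4.7, -0.1, 7.9]
width: 0.055
```

Emit:
{"api": "jog_arm", "payload": {"steps": "110 -.0003 0 0 0;90 0 0 0 0;75 0 0 0 0;60 0 0 0 0;40 0 0 0 0;30 0 0 0 0;30 0 0 0 0;30 -.005 0 0 0;30 -.015 0 0 0;30 -.03 0 0 0;30 -.03 -.01 0 0;30 -.02 -.03 0 0;30 0 -.03 0 0;30 0 0 0 0;30 0 0 0 0"}}

```text
time_s: 32.35
eef_pos: [0.6039, 0.0741, 0.2845]
ee_rot: [0.901, 1.375, -0.9]
contact_force: [-0.3, -0.3, 0.5]
width: 0.0751
```

```bash
python3 -c "
from h import *
g=grab('wrist');cv2.imwrite('pics/w17.png',g['image'][:,:,::-1])
for q,z in(('bat_square',0),('square',.01)):
    for f in find(g,q,z): print(q,f)
plan([.452,.2893,.28],89.4)
"
```

```text
square {'x': np.float64(0.6687), 'y': np.float64(0.1024), 'deg': 23.5, 'iou': np.float64(0.977), 'score': 0.94, 'ext': [279, 74, 355, 147]}
t 32.5 pos [0.6045 0.0744 0.2833] toolx [ 0.001 -0.    -1.   ] jaw -66.4 q [-0.07  0.61  1.38  0.    1.15  1.09] w 0.0751
shift tool [ 0.0032 -0.0536 -0.258 ]
roll(tool x down => minus)  24.2
```

View pics/w17.png

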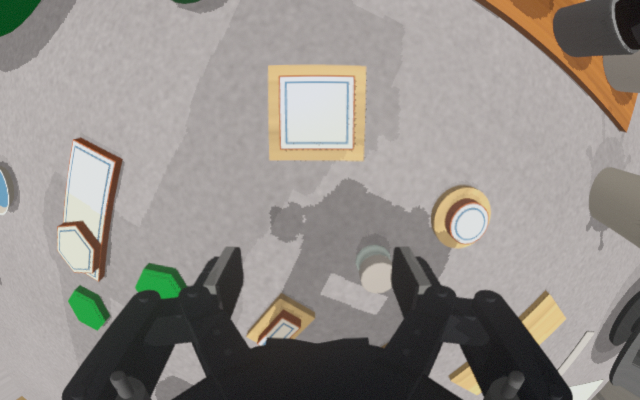

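Emit:
{"api": "jog_arm", "payload": {"steps": "20 0 0 0 6;20 0 0 0 6;20 0 0 0 6;20 0 0 0 6.2;20 0 -.01 -.015 0;20 0 -.022 -.03 0;20 0 -.024 -.035 0;20 0 -.024 -.035 0;20 0 -.024 -.035 0;20 0 -.024 -.035 0;20 0 -.018 -.023 0;20 0 -.009 -.008 0;20 .02 0 0 0;20 .02 0 0 0;20 0 0 0 0;20 0 0 0 0"}}

```text
time_s: 34.1
eef_pos: [0.4513, 0.2918, 0.2434]
ee_rot: [1.216, 1.205, -1.216]
contact_force: [0.7, 0.2, 0.1]
width: 0.0784
```

```bash
python3 -c "
from h import *
g=grab('wrist');cv2.imwrite('pics/w18.png',g['image'][:,:,::-1])
for q,z in(('hexagon',.014),):
    for f in find(g,q,z,(.45,.29),.05): print(q,f)
plan([.452,.2893,.188],89.4)
"
```

```text
hexagon {'x': np.float64(0.4518), 'y': np.float64(0.2899), 'deg': -0.1, 'iou': np.float64(0.968), 'score': 0.79, 'ext': [277, 173, 365, 266]}
t 34.2 pos [0.4515 0.2918 0.244 ] toolx [ 0.002  0.001 -1.   ] jaw -90.6 q [ 0.36  0.52  1.65 -0.    0.97  1.94] w 0.079
shift tool [0.056  0.0004 0.0025]
roll(tool x down => minus)  0.0
```

View pics/w18.png

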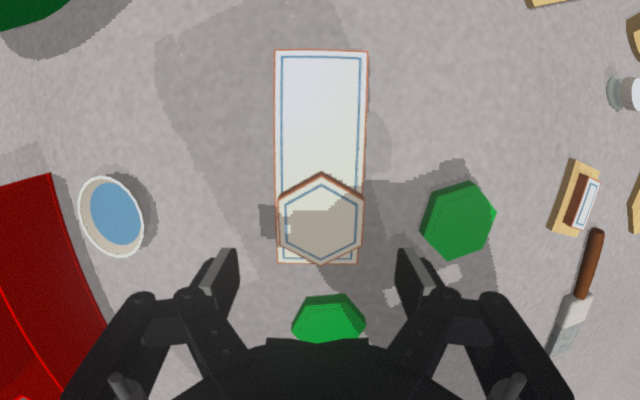

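Emit:
{"api": "jog_arm", "payload": {"steps": "20 .015 .0005 .0022 0;20 .02 0 0 0;20 .012 0 0 0;20 .006 0 0 0;20 .0026 0 0 0;20 0 0 0 0;40 0 0 0 0;55 0 0 0 0;65 0 0 0 0;75 0 0 0 0;82 0 0 0 0;90 0 0 0 0;100 0 0 0 0;120 0 0 0 0;150 0 0 0 0;150 0 0 0 0", "newtons": 25}}

```text
time_s: 35.8
eef_pos: [0.4516, 0.2896, 0.1877]
ee_rot: [1.217, 1.204, -1.217]
contact_force: [-1.6, -0.2, 6.1]
width: 0.0552
```

Emit:
{"api": "jog_arm", "payload": {"steps": "160 -.001 0 0 0;160 -.003 0 0 0;160 -.006 0 0 0;160 -.01 0 0 0;160 0 0 0 0"}}

```text
time_s: 36.3
eef_pos: [0.452, 0.2897, 0.209]
ee_rot: [1.219, 1.203, -1.214]
contact_force: [0.3, 0.9, -1.3]
width: 0.0552
```

```bash
python3 -c "
from h import *
held('hexagon',.174)
g=grab('wrist');cv2.imwrite('pics/w19.png',g['image'][:,:,::-1])
plan([.375,-.0965,.28],64.1)
"
```

```text
held hexagon {'x': np.float64(0.4308), 'y': np.float64(0.287), 'deg': -22.5, 'iou': np.float64(0.353), 'score': 0.62, 'ext': [294, 324, 359, 342]} tool y,z off mm [-21.1   3. ] deg-jaw 68.1
held hexagon {'x': np.float64(0.4527), 'y': np.float64(0.2902), 'deg': -0.6, 'iou': np.float64(0.98), 'score': 0.56, 'ext': [257, 199, 380, 319]} tool y,z off mm [ 0.7 -0.5] deg-jaw 90.0
t 36.45 pos [0.4515 0.2896 0.2074] toolx [ 0.  0. -1.] jaw -90.6 q [0.35 0.58 1.67 0.   0.89 1.93] w 0.0551
shift tool [-0.0726 -0.0726  0.3868]
roll(tool x down => minus)  25.3
```

View pics/w19.png

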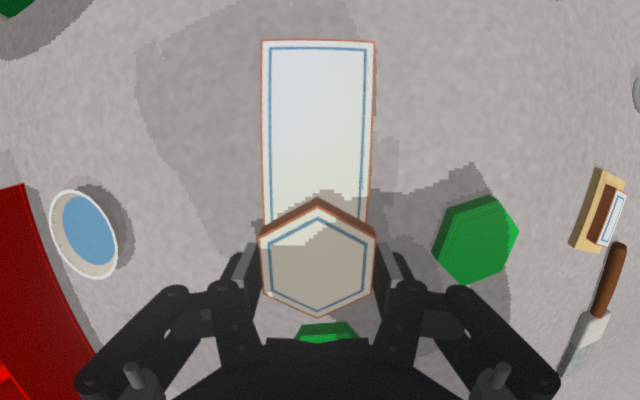

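Emit:
{"api": "jog_arm", "payload": {"steps": "160 -.02 0 0 0;160 -.03 0 0 0;160 -.03 -.003 .015 0;160 0 -.006 .03 0;160 0 -.006 .035 0;160 0 -.006 .035 0;160 0 -.006 .035 0;160 0 -.006 .035 0;160 0 -.006 .035 0;160 0 -.006 .035 0;160 0 -.006 .035 0;160 0 -.006 .035 0;160 0 -.004 .025 0;160 0 0 .01 0;160 0 0 0 6.3;160 0 0 0 6.3;160 0 0 0 6.3;160 0 0 0 6.4;160 0 0 0 0;160 0 0 0 0"}}

```text
time_s: 38.45
eef_pos: [0.387, -0.0694, 0.2873]
ee_rot: [1.531, 0.963, -1.531]
contact_force: [0.2, -0.3, -1.5]
width: 0.0553
```

```bash
python3 -c "
from h import *
held('hexagon',.174)
g=grab('wrist');cv2.imwrite('pics/w20.png',g['image'][:,:,::-1])
for q in('bat_hex','bat_border'):
  for f in find(g,q,0): print(q,f)
plan([.4537,-.1018,.1838],64.1)
"
```

```text
held hexagon {'x': np.float64(0.3871), 'y': np.float64(-0.0689), 'deg': 34.0, 'iou': np.float64(0.982), 'score': 0.86, 'ext': [260, 199, 378, 319]} tool y,z off mm [-0.2 -0.5] deg-jaw 149.7
bat_hex {'x': np.float64(0.4542), 'y': np.float64(-0.1011), 'deg': -25.7, 'iou': np.float64(0.977), 'score': 0.96, 'ext': [267, 53, 364, 162]}
bat_border {'x': np.float64(0.4716), 'y': np.float64(-0.2375), 'deg': 71.6, 'iou': np.float64(0.671), 'score': 0.9, 'ext': [403, 0, 505, 77]}
bat_border {'x': np.float64(0.6958), 'y': np.float64(0.1134), 'deg': -39.8, 'iou': np.float64(0.564), 'score': 0.16, 'ext': [24, 1, 78, 62]}
t 38.7 pos [ 0.3869 -0.0697  0.2874] toolx [ 0.  0. -1.] jaw -115.8 q [-0.48  0.17  2.02  0.    0.95  1.54] w 0.0554
shift tool [ 0.1036  0.0741 -0.0002]
roll(tool x down => minus)  0.1
```

View pics/w20.png

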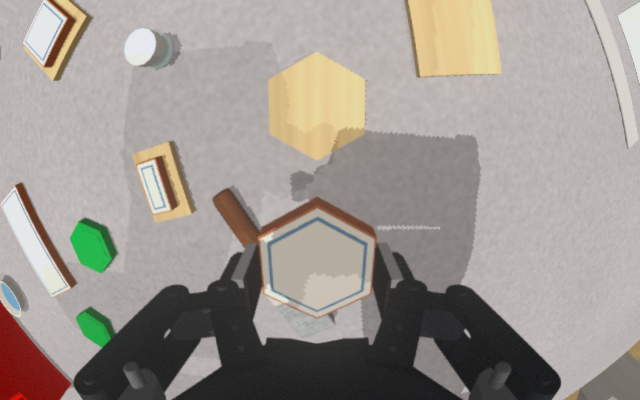

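Emit:
{"api": "jog_arm", "payload": {"steps": "160 0 .02 -.0004 0;160 0 .03 0 0;160 .01 .0241 0 0;160 .02 0 0 0;160 .025 0 0 0;160 .02 0 0 0;160 .01 0 0 0;160 .004 0 0 0;160 0 0 0 0;160 0 0 0 0"}}

```text
time_s: 39.7
eef_pos: [0.454, -0.1019, 0.1992]
ee_rot: [1.534, 0.959, -1.533]
contact_force: [0.5, -0.4, -0.4]
width: 0.0553
```

```bash
python3 -c "
from h import *
held('hexagon',.174)
g=grab('wrist');cv2.imwrite('pics/w21.png',g['image'][:,:,::-1])
plan([.454,-.1013,.1838],64.1)
"
```

```text
held hexagon {'x': np.float64(0.4544), 'y': np.float64(-0.1015), 'deg': 33.8, 'iou': np.float64(0.983), 'score': 0.65, 'ext': [257, 199, 378, 319]} tool y,z off mm [ 0.2 -0.5] deg-jaw 149.7
t 39.85 pos [ 0.4539 -0.1018  0.1991] toolx [ 0.001 -0.001 -1.   ] jaw -115.9 q [-0.47  0.47  1.89 -0.    0.77  1.55] w 0.0555
shift tool [ 0.0153 -0.0002 -0.0005]
roll(tool x down => minus)  0.0
```

View pics/w21.png

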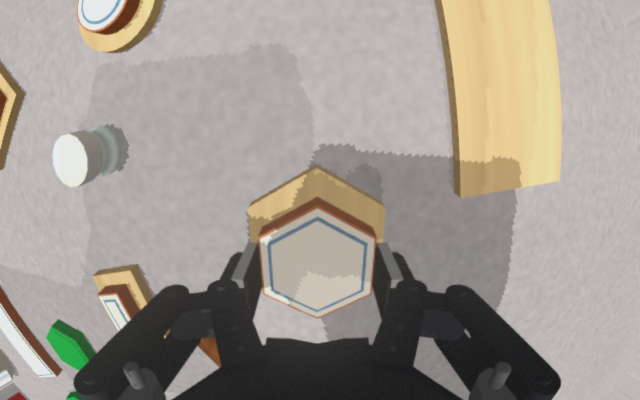

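Emit:
{"api": "jog_arm", "payload": {"steps": "160 .006 0 0 0;160 .004 0 0 0;160 .003 0 0 0;160 .0018 0 0 0;160 0 0 0 0"}}

```text
time_s: 40.35
eef_pos: [0.4538, -0.1017, 0.1837]
ee_rot: [1.533, 0.961, -1.534]
contact_force: [-1.9, 0.8, 3.7]
width: 0.0551
```

Emit:
{"api": "jog_arm", "payload": {"steps": "160 .0006 0 0 0;160 0 0 0 0"}}

```text
time_s: 40.55
eef_pos: [0.4537, -0.1017, 0.1836]
ee_rot: [1.533, 0.961, -1.534]
contact_force: [-4.6, 1.7, 12.5]
width: 0.0553
```

Emit:
{"api": "jog_arm", "payload": {"steps": "110 -.0006 0 0 0;90 0 0 0 0;75 0 0 0 0;60 0 0 0 0;40 0 0 0 0;30 0 0 0 0;30 0 0 0 0;30 -.005 0 0 0;30 -.015 0 0 0;30 -.03 0 0 0;30 -.03 -.01 0 0;30 -.02 -.03 0 0;30 0 -.03 0 0;30 0 0 0 0;30 0 0 0 0"}}

```text
time_s: 42.05
eef_pos: [0.3909, -0.0712, 0.2842]
ee_rot: [1.534, 0.959, -1.533]
contact_force: [0.8, 0.3, 0.5]
width: 0.0754
```

```bash
python3 -c "
from h import *
g=grab('wrist');cv2.imwrite('pics/w22.png',g['image'][:,:,::-1])
for q,z in(('bat_hex',0),('hexagon',.01)):
    for f in find(g,q,z): print(q,f)
plan([.43,.29,.28],89)
"
```

```text
bat_hex {'x': np.float64(0.4543), 'y': np.float64(-0.1012), 'deg': 34.7, 'iou': np.float64(0.376), 'score': 0.83, 'ext': [267, 56, 365, 165]}
bat_hex {'x': np.float64(0.4619), 'y': np.float64(-0.0962), 'deg': -24.8, 'iou': np.float64(0.631), 'score': 0.65, 'ext': [279, 73, 357, 154]}
hexagon {'x': np.float64(0.3553), 'y': np.float64(0.27), 'deg': -18.2, 'iou': np.float64(0.615), 'score': 0.82, 'ext': [74, 314, 106, 344]}
hexagon {'x': np.float64(0.4543), 'y': np.float64(-0.1014), 'deg': 34.3, 'iou': np.float64(0.976), 'score': 0.68, 'ext': [280, 72, 358, 155]}
hexagon {'x': np.float64(0.4437), 'y': np.float64(0.1732), 'deg': -18.2, 'iou': np.float64(0.87), 'score': 0.56, 'ext': [69, 222, 114, 280]}
t 42.2 pos [ 0.3914 -0.0716  0.2836] toolx [ 0. -0. -1.] jaw -115.9 q [-0.48  0.19  2.01 -0.    0.94  1.55] w 0.0755
shift tool [ 0.0036 -0.1232 -0.3421]
roll(tool x down => minus)  -24.9
```

View pics/w22.png

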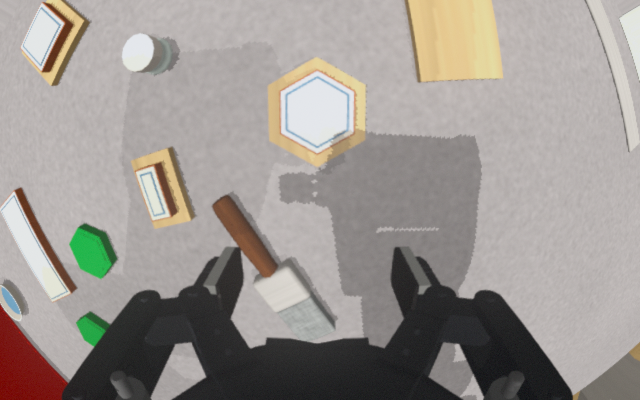

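Emit:
{"api": "jog_arm", "payload": {"steps": "0 0 0 0 -6.2;0 0 0 0 -6.2;0 0 0 0 -6.2;0 0 0 0 -6.2;0 0 .001 -.015 0;0 0 .003 -.03 0;0 0 .003 -.035 0;0 0 .003 -.035 0;0 0 .003 -.035 0;0 0 .003 -.035 0;0 0 .003 -.035 0;0 0 .003 -.035 0;0 0 .003 -.035 0;0 0 .003 -.035 0;0 0 .002 -.025 0;0 0 0 -.011 0;0 0 0 0 0;0 0 0 0 0"}}

```text
time_s: 44.0
eef_pos: [0.4278, 0.2884, 0.2833]
ee_rot: [1.223, 1.2, -1.224]
contact_force: [-0.6, 0.2, -0.5]
width: 0.0854
```

```bash
python3 -c "
from h import *
g=grab('wrist');cv2.imwrite('pics/w23.png',g['image'][:,:,::-1])
for q,z in(('border',0),):
    for f in find(g,q,z,(.49,.29),.08): print(q,f)
plan([.49,.29,.28],89)
"
```

```text
border {'x': np.float64(0.489), 'y': np.float64(0.2902), 'deg': 178.5, 'iou': np.float64(0.976), 'score': 0.87, 'ext': [272, 27, 357, 217]}
t 44.1 pos [0.4278 0.2882 0.2836] toolx [-0. -0. -1.] jaw -91.2 q [ 0.37  0.42  1.68 -0.    1.04  1.96] w 0.0853
shift tool [ 0.0036  0.0621 -0.0031]
roll(tool x down => minus)  -0.2
```

View pics/w23.png

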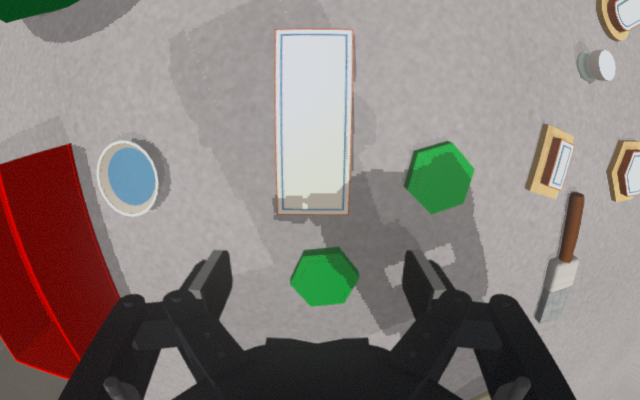

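Emit:
{"api": "jog_arm", "payload": {"steps": "0 0 .02 -.0033 .3;0 0 .03 0 0;0 .01 .0112 0 0;0 .025 0 0 0;0 .03 0 0 0;0 .02 0 0 0;0 .014 0 0 0;0 .008 0 0 0;0 .004 0 0 0;0 0 0 0 0;0 0 0 0 0", "newtons": 40}}

```text
time_s: 45.2
eef_pos: [0.4891, 0.2912, 0.1734]
ee_rot: [1.228, 1.197, -1.226]
contact_force: [-0.0, -0.3, -0.1]
width: 0.0857
```

```bash
python3 -c "
from h import *
plan([.489,.2902,.1725],88.5)
g=grab('wrist');cv2.imwrite('pics/w24.png',g['image'][:,:,::-1])
"
```

```text
t 45.2 pos [0.4891 0.2912 0.1734] toolx [ 0.001  0.    -1.   ] jaw -91.4 q [0.33 0.69 1.58 0.   0.87 1.93] w 0.0857
shift tool [ 0.0009 -0.0001  0.001 ]
roll(tool x down => minus)  0.1
```

View pics/w24.png

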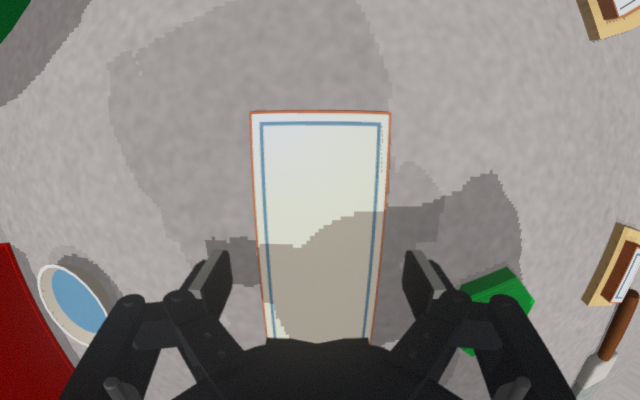

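Emit:
{"api": "jog_arm", "payload": {"steps": "20 .0007 0 .0008 0;40 0 0 0 0;52 0 0 0 0;60 0 0 0 0;67 0 0 0 0;74 0 0 0 0;80 0 0 0 0;95 0 0 0 0;120 0 0 0 0;140 0 0 0 0;140 0 0 0 0", "newtons": 40}}

```text
time_s: 46.35
eef_pos: [0.4888, 0.2903, 0.1722]
ee_rot: [1.227, 1.198, -1.227]
contact_force: [-1.8, -1.2, 5.8]
width: 0.0588
```

Emit:
{"api": "jog_arm", "payload": {"steps": "150 -.001 0 0 0;150 -.003 0 0 0;150 -.006 0 0 0;150 -.01 0 0 0;150 0 0 0 0"}}

```text
time_s: 46.85
eef_pos: [0.4892, 0.2905, 0.1936]
ee_rot: [1.229, 1.196, -1.224]
contact_force: [0.0, -0.3, -3.5]
width: 0.0587
```

```bash
python3 -c "
from h import *
held('border',.1725)
g=grab('wrist');cv2.imwrite('pics/w25.png',g['image'][:,:,::-1])
g=grab('side');cv2.imwrite('pics/w25s.png',cv2.resize(g['image'][230:360,180:330,::-1],None,fx=4,fy=4))
plan([.45,-.256,.28],73)
"
```

```text
held border {'x': np.float64(0.5176), 'y': np.float64(0.2898), 'deg': 178.6, 'iou': np.float64(0.882), 'score': 0.92, 'ext': [245, 108, 387, 343]} tool y,z off mm [28.4 -0. ] deg-jaw 90.0
t 47.05 pos [0.4887 0.2902 0.1917] toolx [-0. -0. -1.] jaw -91.4 q [0.33 0.66 1.58 0.   0.91 1.92] w 0.0587
shift tool [-0.0882 -0.0256  0.547 ]
roll(tool x down => minus)  15.6
```

View pics/w25.png

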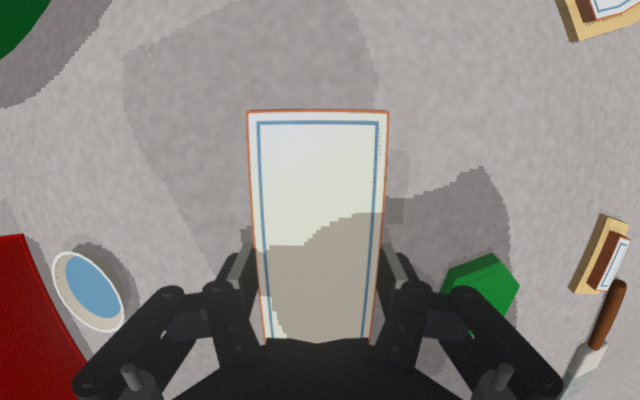

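View pics/w25s.png

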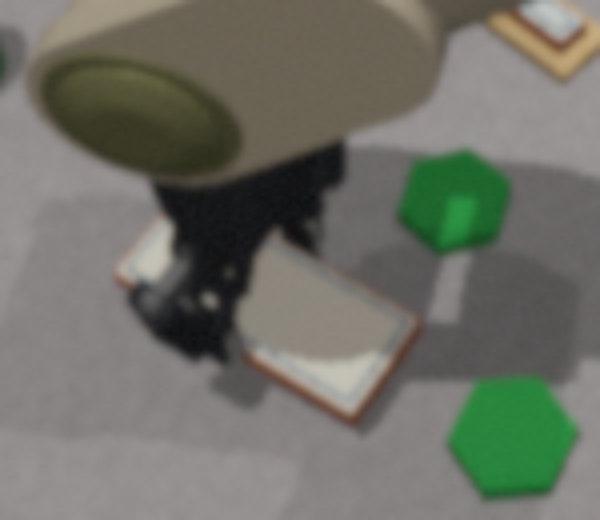

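Emit:
{"api": "jog_arm", "payload": {"steps": "150 -.02 0 0 0;150 -.03 0 0 0;150 -.03 0 .01 0;150 -.01 -.002 .02 0;150 0 -.003 .03 0;150 0 -.003 .035 0;150 0 -.003 .035 0;150 0 -.003 .035 0;150 0 -.003 .035 0;150 0 -.003 .035 0;150 0 -.003 .035 0;150 0 -.003 .035 0;150 0 -.003 .035 0;150 0 -.001 .03 0;150 0 0 .02 0;150 0 0 .01 0;150 0 0 0 0;150 0 0 0 0"}}

```text
time_s: 48.85
eef_pos: [0.4492, -0.1082, 0.2817]
ee_rot: [1.227, 1.199, -1.227]
contact_force: [0.4, 0.2, -2.8]
width: 0.0587
```

```bash
python3 -c "
from h import *
held('border',.1725)
g=grab('wrist');cv2.imwrite('pics/w26.png',g['image'][:,:,::-1])
for f in find(g,'bat_border',0): print(f)
plan([.511,-.256,.28],73)
"
```

```text
held border {'x': np.float64(0.4771), 'y': np.float64(-0.1083), 'deg': 178.5, 'iou': np.float64(0.875), 'score': 0.68, 'ext': [242, 109, 390, 345]} tool y,z off mm [27.9 -0.5] deg-jaw 89.9
{'x': np.float64(0.5117), 'y': np.float64(-0.2548), 'deg': 163.4, 'iou': np.float64(0.948), 'score': 0.71, 'ext': [406, 19, 542, 227]}
{'x': np.float64(0.6464), 'y': np.float64(0.1176), 'deg': 72.1, 'iou': np.float64(0.208), 'score': 0.4, 'ext': [66, 0, 102, 21]}
t 49.05 pos [ 0.4492 -0.1081  0.2819] toolx [-0.  0. -1.] jaw -91.3 q [-0.49  0.32  1.84  0.    0.98  1.1 ] w 0.0585
shift tool [0.0019 0.0651 0.1464]
roll(tool x down => minus)  15.7
```

View pics/w26.png

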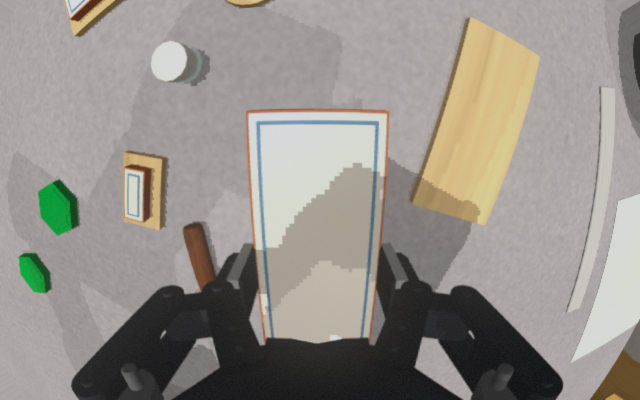

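```bash
cat > fb.py <<'E'
from h import *
def dens(P,n=12):
    Q=np.roll(P,-1,0);return np.vstack([p+(q-p)*np.linspace(0,1,n,endpoint=False)[:,None] for p,q in zip(P,Q)])
def fit2(g,q,mask,z0,x,y,a,hgt):
    S=4;M=cv2.resize(mask.astype(np.float32),None,fx=S,fy=S,interpolation=cv2.INTER_LINEAR)
    D=dens(SH[q])
    def pix(v):
        c,s=np.cos(v[2]),np.sin(v[2]);P=D@np.array([[c,s],[-s,c]])+[x+v[0]*.01,y+v[1]*.01]
        return [proj(g,np.c_[P,np.full(len(P),z)]) for z in(z0,z0+hgt)]
    def cost(v):
        b,t=pix(v);I=np.zeros(M.shape,np.uint8)
        f=lambda p:np.round((((p+.5)*S)-.5)*16).astype(np.int32)
        B,T=f(b),f(t);polys=[B,T]
        n=len(B)
        for i in range(n):
            j=(i+1)%n;cv2.fillConvexPoly(I,np.array([B[i],B[j],T[j],T[i]]),1,cv2.LINE_8,4)
        for p in polys: cv2.fillPoly(I,[p],1,cv2.LINE_8,4)
        return 1-np.minimum(I,M).sum()/np.maximum(I,M).sum()
    a=np.radians(a)
    r=minimize(cost,[0,0,a],method='Nelder-Mead',options=dict(initial_simplex=[[0,0,a],[.5,0,a],[0,.5,a],[0,0,a+.05]],xatol=1e-3,fatol=1e-5))
    return round(x+r.x[0]*.01,4),round(y+r.x[1]*.01,4),round(np.degrees(r.x[2]),2),round(1-r.fun,3)
E
python3 -c "
from fb import *
g=grab('wrist')
t=trace('bat_border','wrist')[0]['pixels']
print(fit2(g,'bat_border',t,0,.511,-.256,163,.01))
# colour-based mask
h=cv2.cvtColor(g['image'],cv2.COLOR_RGB2HSV);m=((h[...,0]<28)&(h[...,0]>12)&(h[...,1]>70)).astype(np.uint8)
n,l,st,c=cv2.connectedComponentsWithStats(m)
k=l[120,480];mm=cv2.morphologyEx((l==k).astype(np.uint8),cv2.MORPH_CLOSE,np.ones((5,5)));print(st[k],mm.sum(),t.sum())
print(fit2(g,'bat_border',mm,0,.511,-.256,163,.01))
"
```

```text
(np.float64(0.5115), np.float64(-0.2521), np.float64(162.6), np.float64(0.985))
[  409    17   130   208 15271] 15271 15463
(np.float64(0.5115), np.float64(-0.2525), np.float64(162.59), np.float64(0.986))
```

Emit:
{"api": "jog_arm", "payload": {"steps": "150 0 .006 .015 0;150 0 .013 .028 0;150 0 .015 .03 0;150 0 .015 .03 0;150 0 .012 .025 0;150 0 .0046 .0148 0;150 0 0 0 5;150 0 0 0 6;150 0 0 0 5;150 .02 0 0 0;150 .025 0 0 0;150 .015 0 0 0;150 0 0 0 0;150 0 0 0 0"}}

```text
time_s: 50.55
eef_pos: [0.5115, -0.2538, 0.2223]
ee_rot: [1.429, 1.049, -1.429]
contact_force: [0.6, -0.0, -3.1]
width: 0.0588
```

```bash
python3 -c "
from h import *
g=grab('wrist');cv2.imwrite('pics/w27.png',g['image'][:,:,::-1])
plan([.5115,-.2523,.1825],72.6)
"
```

```text
t 50.6 pos [ 0.5116 -0.2538  0.2228] toolx [ 0.001 -0.001 -1.   ] jaw -107.4 q [-0.67  0.61  1.56 -0.    0.97  1.21] w 0.0588
shift tool [ 0.0403 -0.0006 -0.0014]
roll(tool x down => minus)  0.0
```

View pics/w27.png

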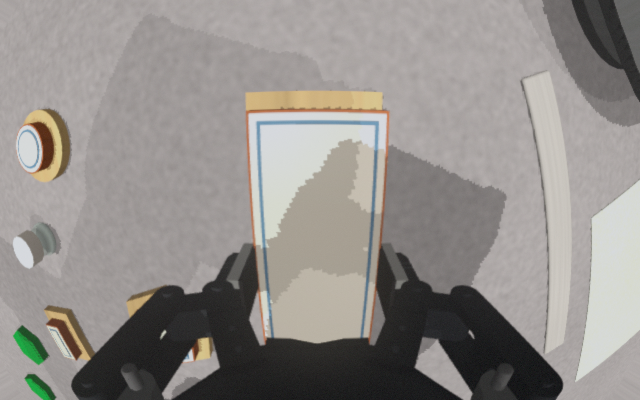

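```bash
python3 -c "
from h import *
g=grab('wrist');s=manip.state();R=R0()
im=cv2.cvtColor(g['image'],cv2.COLOR_RGB2GRAY);h=cv2.cvtColor(g['image'],cv2.COLOR_RGB2HSV)
for r in(94,97,100):
    x=np.nonzero((h[r,:,1]>70)&(h[r,:,0]<28)&(np.abs(np.arange(640)-315)<120))[0]
    print(r,x.min(),x.max())
    for c in(x.min(),x.max()+1):
        P=onplane(g,[[c-.5,r]],.01)[0];d=R.T@np.array([P[0]-s['eef_pos'][0],P[1]-s['eef_pos'][1],0]);print('board side pt tool y,z',np.round(d[1:]*1000,1))
for c in(270,315,360):
    col=np.nonzero((h[60:112,c,1]>70)&(h[60:112,c,0]<28))[0]+60
    P=onplane(g,[[c,col.min()-.5]],.01)[0];d=R.T@np.array([P[0]-s['eef_pos'][0],P[1]-s['eef_pos'][1],0]);print('far edge',col.min(),np.round(d[1:]*1000,1))
for px in([247,110.5],[389,111],[318,110.5]):
    P=onplane(g,[px],s['eef_pos'][2]-.1585)[0];d=R.T@np.array([P[0]-s['eef_pos'][0],P[1]-s['eef_pos'][1],0]);print('tile far',np.round(d[1:]*1000,1))
"
```

```text
94 246 381
board side pt tool y,z [ 83.5 -42.2]
board side pt tool y,z [83.3 38. ]
97 246 381
board side pt tool y,z [ 81.7 -42.3]
board side pt tool y,z [81.5 38. ]
100 246 381
board side pt tool y,z [ 79.9 -42.3]
board side pt tool y,z [79.7 38. ]
far edge 92 [ 84.4 -27.5]
far edge 92 [83.9 -1.2]
far edge 92 [84.3 25.1]
tile far [ 74.7 -29.3]
tile far [74.5 29.9]
tile far [74.1  0.3]
```

Emit:
{"api": "jog_arm", "payload": {"steps": "150 .01 -.0004 -.001 0;150 .01 0 -.001 0;150 .008 0 0 0;150 .005 0 0 0;150 .003 0 0 0;150 .002 0 0 0;150 .001 0 0 0;150 0 0 0 0"}}

```text
time_s: 51.45
eef_pos: [0.5116, -0.2512, 0.183]
ee_rot: [1.429, 1.05, -1.429]
contact_force: [0.4, 0.1, -2.4]
width: 0.059
```

Emit:
{"api": "jog_arm", "payload": {"steps": "150 .0007 0 0 0;150 0 0 0 0"}}

```text
time_s: 51.65
eef_pos: [0.5116, -0.2512, 0.1823]
ee_rot: [1.429, 1.05, -1.429]
contact_force: [0.5, -0.5, -3.3]
width: 0.0591
```

Emit:
{"api": "jog_arm", "payload": {"steps": "150 .0004 0 0 0;150 0 0 0 0"}}

```text
time_s: 51.85
eef_pos: [0.5116, -0.2512, 0.1823]
ee_rot: [1.429, 1.05, -1.429]
contact_force: [-2.3, 2.0, 3.7]
width: 0.0591
```

Emit:
{"api": "jog_arm", "payload": {"steps": "150 .0004 0 0 0;150 0 0 0 0"}}

```text
time_s: 52.05
eef_pos: [0.5116, -0.2512, 0.1822]
ee_rot: [1.429, 1.05, -1.429]
contact_force: [-4.0, 2.1, 7.9]
width: 0.0589
```

Emit:
{"api": "jog_arm", "payload": {"steps": "110 -.0003 0 0 0;90 0 0 0 0;75 0 0 0 0;55 0 0 0 0;40 0 0 0 0;20 0 0 0 0;10 0 0 0 0;10 -.005 0 0 0;10 -.015 0 0 0;10 -.03 0 0 0;10 -.03 0 0 0;10 -.03 -.03 0 0;10 0 -.035 0 0;10 0 -.03 0 0;10 0 0 0 0;10 0 0 0 0"}}

```text
time_s: 53.65
eef_pos: [0.421, -0.223, 0.293]
ee_rot: [1.429, 1.047, -1.428]
contact_force: [-0.3, -0.8, 0.6]
width: 0.082
```

```bash
python3 -c "
from fb import *
g=grab('wrist');cv2.imwrite('pics/w28.png',g['image'][:,:,::-1])
t=trace('border','wrist')
for q,z,hh in(('border',.01,.014),('bat_border',0,.01)):
    for t in trace(q,'wrist')[:2]:
        m=t['pixels'].astype(np.uint8)
        if q=='bat_border':
            for u in trace('border','wrist')[:1]: m=m|u['pixels']
        print(q,round(t['score'],2),np.round(t['extent']),fit2(g,q,m,z,.511,-.2523,162.6,hh if q=='border' else .01))
plan([.511,-.256,.28],73)
"
```

```text
border 0.74 [277.   0. 358. 176.] (np.float64(0.512), np.float64(-0.2511), np.float64(162.57), np.float64(0.981))
border 0.46 [ 58. 201. 101. 260.] (np.float64(0.511), np.float64(-0.2523), np.float64(162.6), np.float64(0.0))
bat_border 0.58 [265.   2. 371. 185.] (np.float64(0.5124), np.float64(-0.2519), np.float64(162.58), np.float64(0.965))
t 53.9 pos [ 0.4214 -0.223   0.2917] toolx [ 0. -0. -1.] jaw -107.4 q [-0.73  0.34  1.79  0.    1.02  1.14] w 0.0819
shift tool [0.0117 0.0954 0.0048]
roll(tool x down => minus)  -0.4
```

View pics/w28.png

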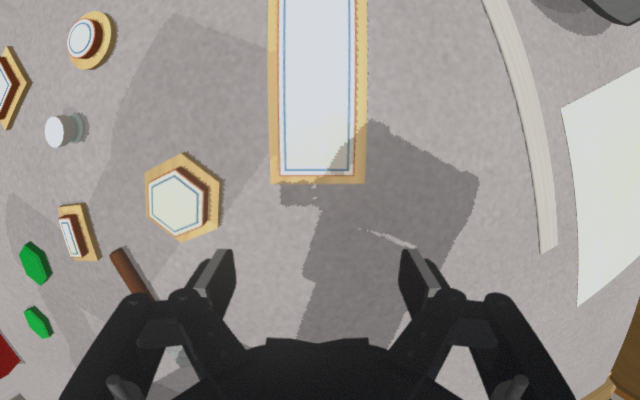

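```bash
python3 -c "
from h import *
g=grab('scene');cv2.imwrite('pics/fin.png',cv2.resize(g['image'][130:310,210:460,::-1],None,fx=3.2,fy=3.2))
"
```

```text
(no output)
```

View pics/fin.png

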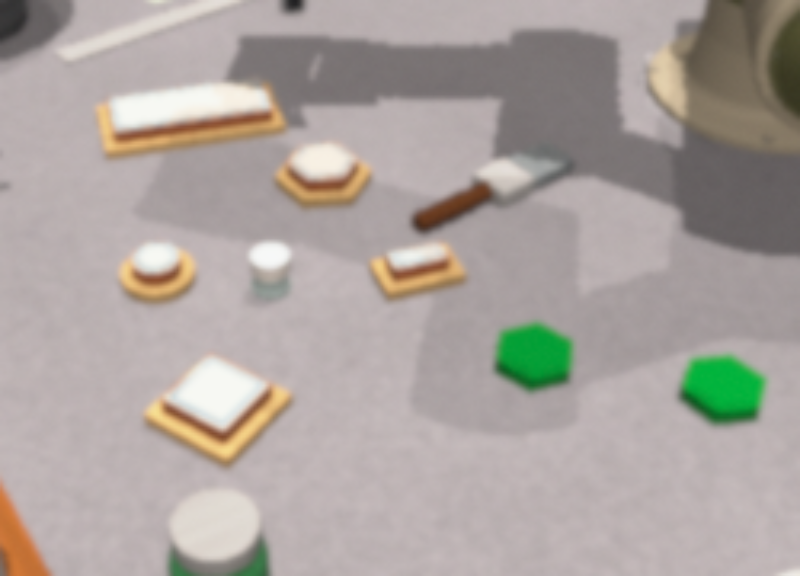

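All five tiles lie flat and centred on their boards, and the green look-alikes are where they were.

```bash
python3 -c "
from station import job_done
print(job_done())"
```

```text
the job is handed in; nothing more can be done
None
```

All five tiles are off the stack and lying face up and flat on their own boards. I took them from the top in the order bar, round, square, hexagon, border. The job was handed in at about 54 s of the 125 s allowed.

**Placement:** The last wrist-camera fits put every tile within about 1 mm of its board's centre. The bar, square and border are within about 1° of parallel to their boards. I also turned the hexagon to match its board.

**Square board check:** After the square was released, the network did not find its board. That comparison uses the board position measured just before release.

**Set-down force:** Each tile was pressed lightly onto its board until contact was felt. The forces were about 4–12 N, except for the bar. The bar reached about 20 N for a moment before I backed off and released it. No tile was dropped.

**Camera disagreement:** The scene and side cameras placed things about 4 mm to the left (+y) of where the wrist camera did. I used the wrist camera, because it agreed with where the gripper actually held each tile.

The final scene picture shows all five tiles on their boards and both green hexagons where they started.

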